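# Pack, weigh and dispatch a jar carrier

## Robot

A 6-joint arm with a two-finger parallel gripper is mounted at the origin on the work surface. World frame = base frame: x ahead of the robot, y to its left, z up, the work surface at z = 0. Lengths are in m, angles in rad, forces in N, time in s.
With the tool pointing down it reaches from about 0.35 to 0.975 m from the base axis. Payload 4.9 kg.
Tool frame: the origin (TCP) lies at the very end of the fingers, on their centre line; the grasp point (between the pads) lies 19 mm behind it; z points along the fingers, y is the line along which they close (so a half turn about z gives the same grasp; the last joint's range is limited). The gripper opens to 85 mm and grips with 20 to 120 N. Pads are 22 mm wide; open, the fingers measure 114 mm over their backs; the gripper's body (76 mm by 85 mm) begins 54 mm behind the grasp point. The pads swing forward as they close: fully open they stand 13 mm farther back than shut.
Start: joints at [-1.302, 0.053, 1.613, -0, 1.476, -0.119], TCP at [0.236, -0.579, 0.231] pointing down, gripper open.
Joint ranges: [-3.01, 3.01], [-1.01, 2.22], [0.06, 2.58], [-1.02, 4.17], [0.09, 2.62], [-3.14, 3.14]. Speed limits (rad/s): [2.57, 2.57, 3.14, 3.14, 3.14, 3.14].

## Interface

Orientations are given as a unit quaternion [w, x, y, z].
In Python, from plant import * gives the robot as it stands.
- The arm moves only by the tool jog_arm, never from a script. Its argument "moves" is a list that holds one entry, the list of rows, each a list of 7 numbers: the finger opening in cm, from 0 to 8.54, then the shift along the tool's x, y, z in cm, then the turn, a rotation vector about the tool's x, y, z in rad. A call has 1 to 20 rows; each row shifts and turns the commanded pose from where the row before left it, along the tool's axes as they then stand; what a row does not reach is not made up. A row lasts 1/12 s, in which the tool goes at most 41.7 mm and 7.16 degrees, less where a joint would pass 70% of its speed; a pose out of reach is approached as far as the arm can. A call is refused whole if a number of a shift passes 4.17 or a number of a turn 0.125, either way. A call with a gripper value outside its range is refused whole. The fingers move at their own pace and stop on an object; the grip force is fixed at half the most. Time passes only in rows, so rows that do not move let the fingers close. It gives the time, the measured TCP pose, the force, the opening and the grip force at its end, in the units of the state.
- state(): the state, without advancing time (a new reading comes with each control period).
- grab_frame(name): name is "scene" or "top" or "wrist"; returns a dict with "color" (480x640x3 uint8, blue, green, red), "depth" (480x640 float32, m along the optical axis (not along the pixel's ray), 0 where there is no reading), "fx", "fy", "cx", "cy" (pixels), "k1" (the pictures are not rectified: a ray, as slopes to the right and down, at radius r is drawn at 1 + k1 r^2 times it, then the intrinsics apply), "R" (3x3) and "t" (3): a world point X has camera coordinates R X + t. Camera axes: x right, y down, z forward; pixel columns grow to the right and rows downward; lengths in m; the calibration is good to about 2 mm. A picture is of the moment at which its call begins.
- job_done(): hands the job in; it is judged then, once.
Trained networks look in a picture, given as the dict that the camera call returned (one of the last four; its "shot" number tells which), for a name from the list of things; names that differ only in an ending like _2 or _b are one class to them, and where a whole thing is asked for, a point or a joint stands for the part that bears it (a point fixed in the world has none). Each returns a list of dicts, best first, with "p" (0 to 1); they miss things now and then, are a little off and sometimes report something else, mostly with a low value. They report only what shows in the picture. A call takes as long as a camera call. They do not tell look-alikes from the thing itself.
- recognise(name, picture): "rect" ([centre column, centre row, width, height] in pixels, round what is visible of it).
- regions_of(name, picture): "pixels" (480x640 bool, what is visible of it) and "rect" ([centre column, centre row, width, height] in pixels, round what is visible of it).
The state is a dict: "time": time; "joint_pos": joint angles; "joint_vel": joint speeds; "joint_efforts": joint torques, N m; "tool_pos": TCP position; "tool_rot": TCP orientation; "contact_force": force on the tool from outside, world axes, zero at the start; "ft_torque": the same for the moment, N m; "gripper_width": opening from 0.0 (shut) to 1.0 (fully open); "grasp_force": force on a finger pad.
Only numpy, scipy, OpenCV 4.12 (cv2) and the standard library are available. Lean on these libraries where they do the work, as an engineer would, in place of code of your own. Each camera call takes 0.05 s, during which the arm holds its last target. There are 200 camera calls.

## Task

Stand every pill jar upright in a pocket of the grey carrier, then take the hand scale from its stand, hook it under the carrier's wire handle and lift until the loaded carrier hangs well clear of the counter, holding it there a good three seconds for a steady reading. Set it back on the counter outside the taped outline, unhook the scale and hang it back level in the fork of its stand, and only then slide the carrier along the counter until it stands inside the taped outline, squared up with it, with the jars still upright in it. Lift the carrier only with the scale, never tip it over, and do not shift or upset the other things on the counter.

Things in the scene. Friction and masses are not known exactly. Their poses are not given: they have to be found in the camera images.
- jar0: squat white pill jar with a flat screw lid (a plain cylinder), 54 across, 56 high, heavy at its base, 55 to 115 g; origin at the centre of its underside, z up. Three or all four of the jars are present; they stand on the right of the counter
- jar1: squat white pill jar with a flat screw lid (a plain cylinder), 54 across, 56 high, heavy at its base, 55 to 115 g; origin at the centre of its underside, z up. Three or all four of the jars are present; they stand on the right of the counter
- jar2: squat white pill jar with a flat screw lid (a plain cylinder), 54 across, 56 high, heavy at its base, 55 to 115 g; origin at the centre of its underside, z up. Three or all four of the jars are present; they stand on the right of the counter
- jar3: squat white pill jar with a flat screw lid (a plain cylinder), 54 across, 56 high, heavy at its base, 55 to 115 g; origin at the centre of its underside, z up. Three or all four of the jars are present; they stand on the right of the counter
- carrier: grey moulded carrier, 178 by 178, 24 high, with four square pockets 66 wide and 20 deep (floor 4 above the underside) centred at x +-52, y +-52, a 38 wide solid cross between them, outer walls 4. A rigid steel wire handle arches over it in the plane x = 0, its feet on the y walls. 0.22 to 0.35 kg empty, loose on the counter. Origin at the centre of its underside, z up
- bail_top (a point): wire centre at the peak of the carrier's handle, 100 above its underside; the 8 thick wire runs level here for 24 along the carrier's y, then falls steeply to y +-20, z 86 and on to y +-87, z 42
- scale: sprung hand scale, 170 g with its hook: black grip bar 28 (x) by 96 (y) by 24 high, origin at its centre, z up; below it an aluminium tube 22 across down to z -70, then a steel hook on a spring. Grip the bar across x at its middle in y. It starts hanging in the fork of the stand, its axes as the stand's
- hook_seat (a point): top of the hook's bottom, where the wire rests: 127 below the grip's centre plus the stretch. The hook (6 thick) lies in the scale's xz plane, open to +x: back at x -16, bottom at z -130, tip at x +17, z -117 (unstretched, from the grip's centre). A handle wire enters the mouth from +x with its centre between z -107 and -90
- hook (a joint): stretch of the scale's spring, m: 0 unloaded, up to 0.07; 150 N/m, so 25 to 55 mm with the loaded carrier
- stand: scale stand, fixed: dark base plate 110 (x) by 120 (y) by 10, origin at the centre of its underside, z up; a post at x +40, 148 high, and two level prongs (10 thick, axes 148 high) at y +-35 running from the post to x -80, where their tips turn up 8. At the back of the counter, on the left or on the right
- fork_seat (a point): where the scale's grip centre lies when it hangs: 165 high, at x -45, y 0 of the stand; the grip bar lies across both prongs, the tube and hook hang between them (gap 60). Straight up and down is free
- outline: black tape outline on the counter at the left, 240 by 240 inside, strips 10 wide, no thickness to speak of; origin at its centre, x and y along its sides. Its sides are within 0.12 rad of the counter's
- beaker: bystander, leave alone: clear plastic cup, 60 across the mouth, 70 high, standing among the jars; origin at the centre of its underside
- syrup: bystander, leave alone: small amber bottle with a narrow neck, 48 across, 100 high, standing among the jars; origin at the centre of its underside
- flask: bystander, leave alone: white bottle with a neck, 72 across, 190 high, at the back; origin at the centre of its underside
- carton: bystander, leave alone: closed cardboard carton, 60 x 110 x 50 high, at the far left; origin at the centre of its underside
- wash: bystander, leave alone: white bottle with a neck and blue cap, 66 across, 170 high, back left; origin at the centre of its underside
- tub: bystander, leave alone: white bowl, 90 across, 50 high, at the right; origin at the centre of its underside
Things that resemble listed ones, but are neither listed nor needed, are in the scene too. What is shaped like the stand but green is not meant.

How it is judged:
By the outcome, as a careful person would: the job done as asked, in the order asked, and still so for the second after the job is handed in, with the robot touching nothing.
Of jar0, jar1, jar2, jar3 only 3 to 4 are there at a start; the rules pass over those that are not, and their reading is None.
At some moment in a run one of jar0, jar1, jar2, jar3 may be knocked a few centimetres aside while the robot is not near it.
It also fails if it takes over 208 s, if anything falls off the work surface, if the arm or the gripper's body presses on something with over 40 N, if the wrist force passes 120 N, or if a joint passes its speed limit or range.

## Working session

There is one attempt and no reset: what is moved stays moved. The work goes in short steps, Python scripts to look and compute and a tool call to move; the robot and the scene stay as the last step left them, time stands still between calls to the robot, and variables do not carry over. Pictures are saved under pics/ and viewed, at most 14 in all, crops included, and the job is handed in when it is done.

Besides the shell and the picture viewer there is one more tool, called after "Request:" by a JSON object that holds its "name" and its "arguments", one argument or row to a line. jog_arm: Moves the arm, as the interface text tells. Its arguments: {"type":"object","properties":{"moves":{"type":"array"}},"required":["moves"]}

```bash
mkdir -p pics; ls
cat > h.py <<'E'
from plant import *
import numpy as np, cv2
def ray(f,u,v):
    x=(np.asarray(u,float)-f["cx"])/f["fx"]; y=(np.asarray(v,float)-f["cy"])/f["fy"]
    a,b=x.copy(),y.copy()
    for _ in range(8):
        s=1+f["k1"]*(a*a+b*b); a,b=x/s,y/s
    return a,b
def cloud(f,m):
    v,u=np.nonzero(m&(f["depth"]>0)); z=f["depth"][v,u]; a,b=ray(f,u,v)
    return (np.c_[a*z,b*z,z]-f["t"])@f["R"]
def onplane(f,u,v,h):
    a,b=ray(f,u,v); d=np.stack([a,b,np.ones_like(a)],-1)@f["R"]; c=-f["R"].T@f["t"]
    return c+d*((h-c[2])/d[...,2])[...,None]
def proj(f,X):
    p=np.asarray(X)@f["R"].T+f["t"]; a,b=p[...,0]/p[...,2],p[...,1]/p[...,2]; s=1+f["k1"]*(a*a+b*b)
    return np.stack([a*s*f["fx"]+f["cx"],b*s*f["fy"]+f["cy"]],-1)
def save(f,n): cv2.imwrite("pics/%s.png"%n,f["color"])
E
python3 - <<'E'
from h import *
print(state())
for n in("top","scene"):
    f=grab_frame(n); save(f,n+"0")
    print(n,f["fx"],f["k1"],-f["R"].T@f["t"],f["R"].round(2).tolist())
    for o in["jar0","carrier","bail_top","scale","stand","outline","beaker","syrup","flask","carton","wash","tub"]:
        for d in regions_of(o,f)[:7]:
            P=cloud(f,d["pixels"])
            if d["p"]>.2 and len(P): print(o,round(d["p"],2),np.round(d["rect"]).astype(int),np.median(P,0).round(3),P.min(0).round(3),P.max(0).round(3))
print(state()["time"])
E
```

```text
pics
{'time': 0.0, 'joint_pos': array([-1.30201112e+00,  5.34034553e-02,  1.61428590e+00, -1.27224481e-06,
        1.47600259e+00, -1.19002825e-01]), 'joint_vel': array([0.00021449, 0.00027714, 0.00079341, 0.00210179, 0.00130395,
       0.00244548]), 'joint_efforts': array([ 2.76970604e-04, -3.93687952e+01, -3.70174778e+01, -2.23012546e-05,
        7.21916513e-03, -1.78955304e-06]), 'tool_pos': array([ 0.23617093, -0.57799033,  0.23003897]), 'tool_rot': array([-1.04665299e-03,  9.81260820e-01,  1.92681347e-01, -7.91669464e-05]), 'contact_force': array([-0.323167  ,  0.91377059,  0.3232542 ]), 'ft_torque': array([0.02327725, 0.02765463, 0.01705515]), 'grasp_force': 0.0, 'gripper_width': 0.9974009505744514}
top 599.4077647020692 -0.09849174691041115 [0.2466253  0.03261041 1.85390435] [[-0.01, -1.0, -0.01], [-0.99, 0.01, -0.13], [0.13, 0.01, -0.99]]
jar0 0.77 [451 227  19  20] [ 0.498 -0.343  0.055] [ 0.473 -0.383 -0.014] [ 0.527 -0.318  0.068]
jar0 0.74 [489 227  20  18] [ 0.501 -0.454  0.055] [ 0.475 -0.484 -0.005] [ 0.531 -0.432  0.068]
jar0 0.65 [456 269  21  14] [ 0.378 -0.348  0.0
[... 2943 characters left out ...]
  0.21  -0.008] [0.572 0.482 0.007]
beaker 0.75 [248 293  21  35] [ 0.394 -0.237  0.044] [ 0.303 -0.269 -0.007] [ 0.427 -0.179  0.074]
syrup 0.85 [272 309  17  31] [ 0.512 -0.234  0.06 ] [ 0.476 -0.251 -0.003] [ 0.527 -0.206  0.103]
syrup 0.46 [395 278  29  52] [0.708 0.082 0.106] [ 0.594  0.062 -0.004] [0.732 0.234 0.192]
flask 0.86 [393 279  25  50] [0.708 0.082 0.101] [ 0.669  0.062 -0.   ] [0.732 0.119 0.192]
carton 0.79 [428 187  29  30] [0.455 0.563 0.044] [ 0.377  0.518 -0.006] [0.482 0.696 0.055]
wash 0.93 [451 244  26  45] [0.73  0.319 0.09 ] [ 0.633  0.301 -0.003] [0.756 0.473 0.174]
tub 0.66 [170 342  34  30] [ 0.379 -0.506  0.029] [ 0.35  -0.552 -0.   ] [ 0.439 -0.465  0.055]
1.3
```

Run:
```python
import cv2
a=cv2.imread("pics/top0.png")[120:380,110:560]; b=cv2.imread("pics/scene0.png")[150:410,130:500]
cv2.imwrite("pics/c1.png",cv2.resize(a,(800,462))); cv2.imwrite("pics/c2.png",cv2.resize(b,(800,562)))
```

```text
(no output)
```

View pics/c1.png

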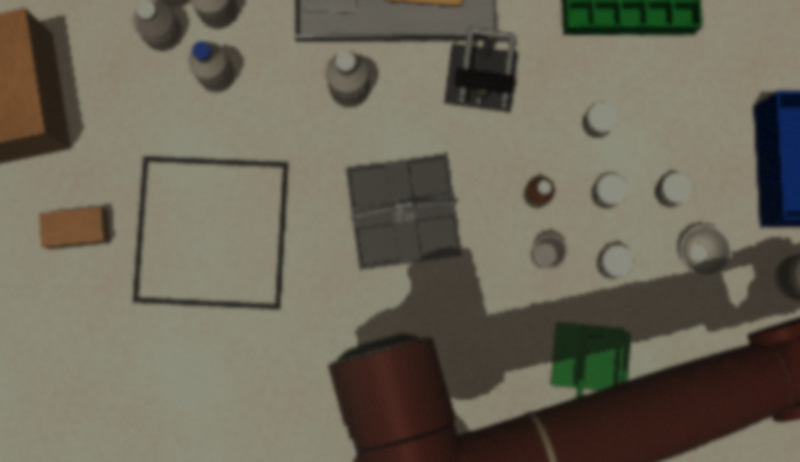

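View pics/c2.png

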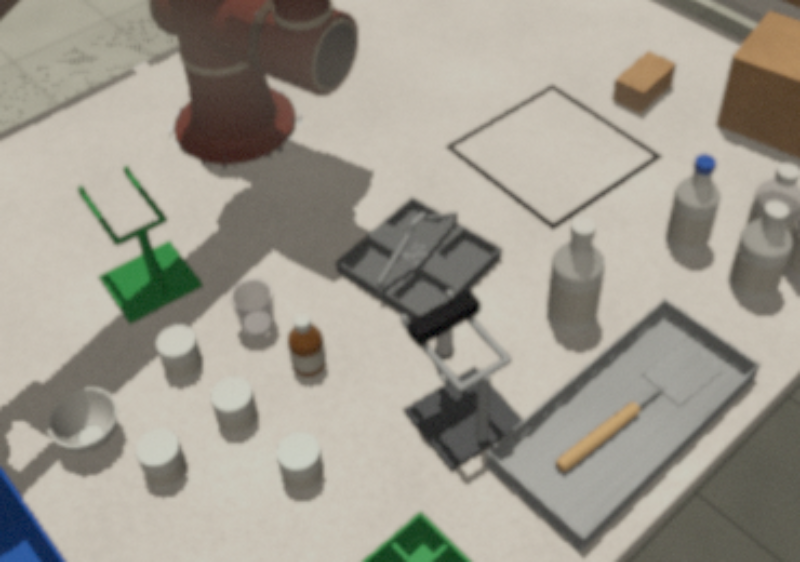

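The top crop shows four white jars at about (600,120), (610,188), (674,187) and (615,260), with the syrup at (540,190), beaker at (548,250) and tub at (704,247). The carrier is at (405,210) and the outline at (210,232).

- **Stand:** the candidates are the dark one at (480,75), which holds the black scale, and the green one at (590,355). The description says dark, so I take (480,75). Its prongs point toward the robot.
- **Jars:** the candidates are the four white cylinders and the bottles at the back. Only the four flat-lidded ones on the right match.

Next I'll measure these precisely.

```bash
cat >> h.py <<'E'
from scipy.optimize import least_squares
def circ(P,r):
    c0=(P.min(0)+P.max(0))[:2]/2
    H=cv2.convexHull(P[:,:2].astype(np.float32))[:,0]
    return least_squares(lambda c:np.hypot(*(H-c).T)-r,c0,loss="soft_l1",f_scale=.002).x
def jars(f):
    out=[]
    for d in regions_of("jar0",f):
        if d["p"]<.3: continue
        v,u=np.nonzero(d["pixels"]); P=cloud(f,d["pixels"]); P=P[(P[:,2]>.048)&(P[:,2]<.07)]
        if len(P)>30 and np.ptp(P[:,0])<.08: out.append((circ(P,.027).round(4),np.median(P,0).round(4),np.median(P[:,2]).round(4)))
    return out
def box(P):
    (c,s,a)=cv2.minAreaRect(P[:,:2].astype(np.float32)*1000); a=(a+45)%90-45
    return np.round(c,1),np.round(s,1),round(a,2)
def planemask(f,m,h):
    v,u=np.nonzero(m); return onplane(f,u,v,h)
def go(p,yaw,z=None):
    s=state(); R=rot(s); d=np.asarray(p)-s["tool_pos"]; 
    y0=np.arctan2(R[1,0],R[0,0]); dy=(yaw-y0+np.pi)%(2*np.pi)-np.pi
    print("t %.2f pos %s yaw %.3f | shift cm (present axes) %s, turn about tool z %.3f (then axes: %s)"%(s["time"],s["tool_pos"].round(4),y0,(R.T@d*100).round(2),-dy,
      np.round([100*(d[0]*np.cos(yaw)+d[1]*np.sin(yaw)),100*(d[0]*np.sin(yaw)-d[1]*np.cos(yaw)),-100*d[2]],2)))
def rot(s):
    from scipy.spatial.transform import Rotation as Q
    w=s["tool_rot"]; return Q.from_quat([w[1],w[2],w[3],w[0]]).as_matrix()
E
python3 - <<'E'
from h import *
for n in("top","scene"):
    f=grab_frame(n); print(n)
    for j in jars(f): print("jar",*j)
    for o in("carrier","outline","scale","stand"):
        d=[d for d in regions_of(o,f) if d["p"]>.5]
        for e in d:
            P=cloud(f,e["pixels"]); 
            if o=="carrier": print(o,box(P[(P[:,2]>-.002)&(P[:,2]<.03)]),box(planemask(f,e["pixels"],.012)), "bail pts",(B:=P[P[:,2]>.085]).mean(0).round(3),len(B),P[(P[:,2]>.05)][:, :2].mean(0).round(3))
            if o=="outline": print(o,box(planemask(f,e["pixels"],0.)))
            if o=="scale": Q=P[(P[:,2]>.16)&(P[:,2]<.195)]; print(o,box(Q),Q.mean(0).round(4),np.median(Q[:,2]))
            if o=="stand": Q=P[(P[:,2]<.03)]; print(o,box(Q)); Q=P[(P[:,2]>.13)]; print(o,"up",box(Q))
f=grab_frame("top"); cv2.imwrite("pics/c3.png",cv2.resize(f["color"][125:290,320:520],(800,660))[:600])
E
```

```text
top
jar [ 0.501  -0.3463] [ 0.5001 -0.3471  0.0573] 0.0573
jar [ 0.6271 -0.3348] [ 0.6259 -0.3343  0.057 ] 0.057
jar [ 0.5019 -0.4598] [ 0.5014 -0.4591  0.0565] 0.0565
jar [ 0.3804 -0.3518] [ 0.3802 -0.3513  0.0574] 0.0574
jar [0.4604 0.0515] [0.4664 0.0565 0.0586] 0.0586
carrier (array([471.8,  11.7]), array([184.7, 180.8]), 7.68) (array([471.1,  10.3]), array([184.6, 182.1]), 8.18) bail pts [0.469 0.009 0.098] 60 [0.469 0.01 ]
outline (array([439.9, 346.7]), array([262.7, 263.5]), -3.59)
scale (array([ 664. , -122.5]), array([96. , 29.6]), -9.05) [ 0.6625 -0.1221  0.1767] 0.17721390583521932
stand (array([ 215. , -308.4]), array([124.6, 115.4]), -6.33)
stand up (array([ 212.1, -298.8]), array([102.5, 126.6]), -34.56)
stand (array([ 728.3, -133.6]), array([117.4, 151. ]), -8.54)
stand up (array([ 690.6, -128.7]), array([ 80.1, 130.9]), -8.6)
scene
jar [ 0.3793 -0.3554] [ 0.3804 -0.3557  0.0559] 0.0559
jar [ 0.6275 -0.337 ] [ 0.6292 -0.3378  0.056 ] 0.056
jar [ 0.5031 -0.4621] [ 0.5049 -0.4629  0.0555] 0.0555
jar [ 0.5018 -0.3485] [ 0.5045 -0.3495  0.0561] 0.0561
carrier (array([463.1,  16.4]), array([195.5, 203.9]), 7.8) (array([469.4,  14.6]), array([192.1, 204.4]), 8.02) bail pts [ 0.492 -0.005  0.105] 42 [ 0.481 -0.007]
outline (array([441., 345.]), array([264.5, 264.1]), -1.99)
scale (array([ 666.8, -123.9]), array([97.4, 30. ]), -9.29) [ 0.6689 -0.1275  0.1731] 0.17458759280974928
stand (array([ 121.5, -285.7]), array([129.5, 321.2]), -13.51)
stand up (array([ 201.6, -307.7]), array([ 80.6, 136.5]), -6.25)
stand (array([ 704.1, -124.2]), array([151.8, 181.8]), 40.98)
stand up (array([ 694.1, -131.1]), array([ 77.8, 129.3]), -8.4)
```

View pics/c3.png

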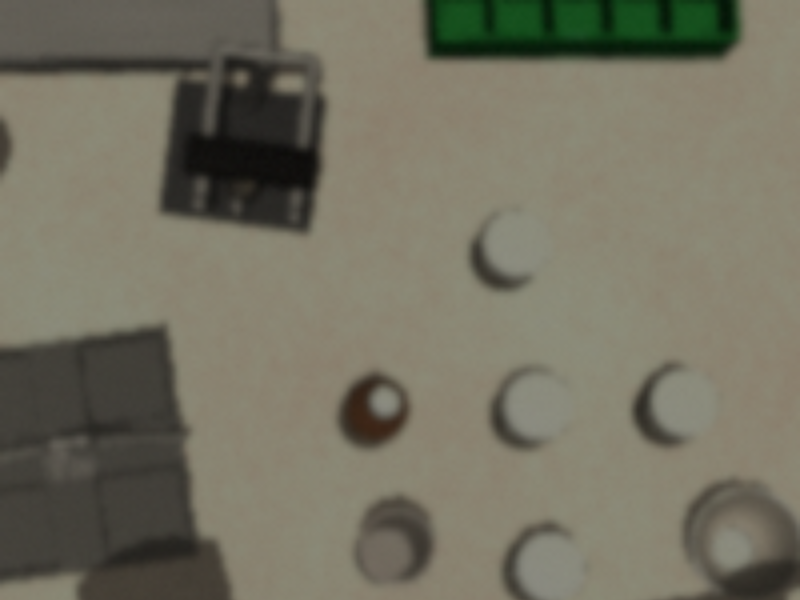

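The crop confirms the dark stand with the black scale at (245,150). The jars are at (510,245), (530,405), (675,405) and (545,565). I'll start with the jar at (675,405).

Request:
{"name": "jog_arm", "arguments": {
  "moves": [
    [[8.54, 0, 0, 0, 0, 0, 0.125], [8.54, 0, 0, 0, 0, 0, 0.125], [8.54, 3.1, -0.9, 1.2, 0, 0, 0], [8.54, 3.1, -0.9, 1.2, 0, 0, 0], [8.54, 3.1, -0.9, 1.2, 0, 0, 0], [8.54, 3.1, -0.9, 1.2, 0, 0, 0], [8.54, 3.1, -0.9, 1.2, 0, 0, 0], [8.54, 3.1, -0.9, 1.2, 0, 0, 0], [8.54, 3.1, -0.9, 1.2, 0, 0, 0], [8.54, 3.1, -0.9, 1.2, 0, 0, 0], [8.54, 3.2, -0.8, 1.2, 0, 0, 0], [8.54, 0, 0, 0, 0, 0, 0], [8.54, 0, 0, 0, 0, 0, 0]]
  ]
}}

```text
time: 3.03
tool_pos: [0.5036, -0.4594, 0.1218]
tool_rot: [-0.001, 0.998, 0.07, -0.001]
contact_force: [-0.4, -0.0, 0.8]
gripper_width: 1.006
grasp_force: 0.0
```

Run:
```python
from h import *
for n in("wrist","top"):
    f=grab_frame(n); print(n,(-f["R"].T@f["t"]).round(3))
    for j in jars(f): print("jar",*j)
go([.5025,-.461,.030],.138)
```

```text
wrist [ 0.571 -0.449  0.265]
jar [ 0.5048 -0.4613] [ 0.5064 -0.4609  0.0563] 0.0563
jar [ 0.5032 -0.3483] [ 0.5049 -0.3496  0.0563] 0.0563
jar [ 0.6288 -0.3365] [ 0.6184 -0.3402  0.0562] 0.0562
top [0.247 0.033 1.854]
jar [ 0.5004 -0.3468] [ 0.501  -0.3464  0.0571] 0.0571
jar [ 0.6285 -0.3342] [ 0.6273 -0.3336  0.0565] 0.0565
t 3.23 pos [ 0.5021 -0.4619  0.1243] yaw 0.136 | shift cm (present axes) [ 0.05 -0.1   9.43], turn about tool z -0.002 (then axes: [ 0.06 -0.09  9.43])
```

Request:
{"name": "jog_arm", "arguments": {
  "moves": [
    [[8.54, 0.1, 0, 3.1, 0, 0, 0], [8.54, 0, 0, 3.1, 0, 0, 0], [8.54, 0, 0, 3.0, 0, 0, 0], [8.54, 0, 0, 0, 0, 0, 0], [0, 0, 0, 0, 0, 0, 0], [0, 0, 0, 0, 0, 0, 0], [0, 0, 0, 0, 0, 0, 0], [0, 0, 0, 0, 0, 0, 0], [0, 0, 0, 0, 0, 0, 0], [0, 0, 0, 0, 0, 0, 0], [0, 0, 0, -1.0, 0, 0, 0], [0, 0, 0, -3.2, 0, 0, 0], [0, 0, 0, -3.8, 0, 0, 0], [0, 0, 0, -3.8, 0, 0, 0], [0, 0, 0, -2.4, 0, 0, 0], [0, 0, 0, 0, 0, 0, 0]]
  ]
}}

```text
time: 4.57
tool_pos: [0.5065, -0.4636, 0.1833]
tool_rot: [0.006, 0.998, 0.069, 0.004]
contact_force: [0.1, -0.7, 0.9]
gripper_width: 0.609
grasp_force: 62.9
```

Request:
{"name": "jog_arm", "arguments": {
  "moves": [
    [[0, 0.6, -4.0, 0, 0, 0, 0], [0, 0.6, -4.0, 0, 0, 0, 0], [0, 0.6, -4.0, 0, 0, 0, 0], [0, 0.6, -4.0, 0, 0, 0, 0], [0, 0.6, -4.0, 0, 0, 0, 0], [0, 0.6, -4.0, 0, 0, 0, 0], [0, 0.6, -4.0, 0, 0, 0, 0], [0, 0.6, -4.0, 0, 0, 0, 0], [0, 0.6, -4.0, 0, 0, 0, 0], [0, 0.6, -4.0, 0, 0, 0, 0], [0, 0.6, -4.0, 0, 0, 0, 0], [0, 0.6, -4.0, 0, 0, 0, 0], [0, 0.6, -4.0, 0, 0, 0, 0], [0, 0, 0, 0, 0, 0, 0], [0, 0, 0, 0, 0, 0, 0]]
  ]
}}

```text
time: 5.82
tool_pos: [0.5088, 0.067, 0.1731]
tool_rot: [0.0, 0.997, 0.071, -0.0]
contact_force: [1.0, -0.8, -0.7]
gripper_width: 0.609
grasp_force: 63.3
```

Run:
```python
from h import *
for i in range(4): print(state()["tool_pos"].round(4),state()["tool_rot"].round(4)) if 1 else 0; grab_frame("top")
f=grab_frame("wrist"); save(f,"w1")
for n in("carrier",):
  for d in regions_of(n,f):
    P=cloud(f,d["pixels"]); print(n,d["p"],box(P[(P[:,2]>-.002)&(P[:,2]<.03)]),box(planemask(f,d["pixels"],.012)))
P=cloud(f,f["depth"]>0); Q=P[(P[:,2]>.017)&(P[:,2]<.03)]; print(box(Q),Q.min(0),Q.max(0))
Q=P[(P[:,2]>.085)&(P[:,2]<.108)&(abs(P[:,1]-.01)<.06)];print("bail",len(Q),Q.mean(0),Q.min(0),Q.max(0))
```

```text
[0.5088 0.067  0.1731] [ 1.000e-04  9.975e-01  7.110e-02 -3.000e-04]
[0.509  0.0656 0.1731] [ 2.000e-04  9.976e-01  6.990e-02 -3.000e-04]
[0.5092 0.0647 0.1731] [ 2.000e-04  9.976e-01  6.900e-02 -3.000e-04]
[0.5094 0.0641 0.1731] [ 2.000e-04  9.977e-01  6.830e-02 -2.000e-04]
carrier 0.67 (array([473.2,   1.4]), array([179.2, 203.4]), 7.86) (array([469.5,   1.7]), array([188. , 198.3]), 7.88)
carrier 0.35 (array([ 407.1, -245.1]), array([35. , 76.3]), 14.87) (array([ 383.3, -263. ]), array([126.7,  51.1]), -28.0)
carrier 0.27 (array([435.1, 299.3]), array([167.9, 263.3]), -2.91) (array([440.8, 290.8]), array([161.5, 252.6]), -2.92)
(array([496.7, -33.2]), array([452.3, 227.7]), -28.39) [ 0.38148961 -0.24789375  0.01700216] [0.68183879 0.13005912 0.02999972]
bail 36 [ 0.47601684 -0.01594396  0.0862448 ] [ 0.47282889 -0.01950901  0.08505611] [ 0.47812591 -0.01229488  0.08783758]
```

View pics/w1.png

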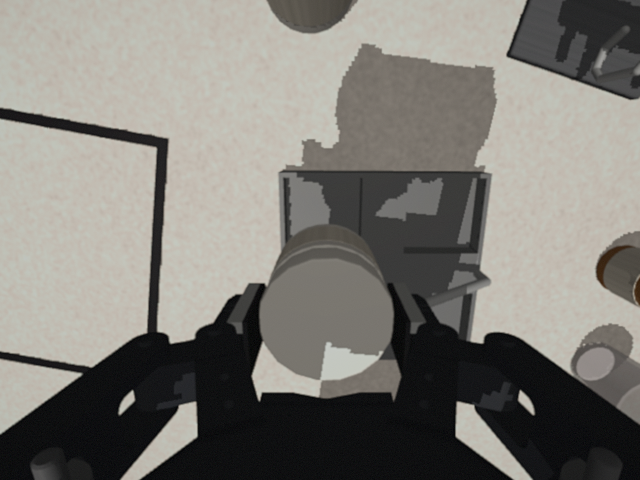

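The wrist view shows the carrier squared to the tool, with its far corners at about (280,172) and (491,173). The held jar is at (325,305). I'll work out the carrier centre from those corners.

Run:
```python
from h import *
f=grab_frame("wrist")
P=onplane(f,[280,491,491],[172,173,173],.024); print(P.round(4), np.linalg.norm(P[0]-P[1]))
e=P[0]-P[1]; yaw=np.arctan2(-e[0],e[1]); ex=np.array([np.cos(yaw),np.sin(yaw)]); c=(P[0]+P[1])[:2]/2-.089*ex
print("yaw",yaw,"c",c)
ey=np.array([-ex[1],ex[0]])
for a in(1,-1):
  for b in(1,-1): print(a,b,(c+.052*(a*ex+b*ey)).round(4))
for d in regions_of("jar0",f)[:3]: 
  Q=cloud(f,d["pixels"]); Q=Q[Q[:,2]>.1]
  if len(Q)>50: print("held",d["p"],Q.min(0).round(3),Q.max(0).round(3),np.median(Q,0).round(3))
go(np.r_[c+.052*(ex+ey),.032],yaw)
```

```text
[[ 0.5482  0.1081  0.024 ]
 [ 0.5715 -0.066   0.024 ]
 [ 0.5715 -0.066   0.024 ]] 0.1755663327153701
yaw 0.1327786964297675 c [0.47162618 0.00926401]
1 1 [0.5163 0.0677]
1 -1 [ 0.5301 -0.0354]
-1 1 [0.4132 0.0539]
-1 -1 [ 0.427  -0.0492]
held 0.92 [0.483 0.038 0.138] [0.537 0.091 0.197] [0.517 0.065 0.194]
t 6.22 pos [0.5096 0.064  0.1733] yaw 0.136 | shift cm (present axes) [ 0.71 -0.28 14.13], turn about tool z 0.003 (then axes: [ 0.71 -0.28 14.13])
```

Request:
{"name": "jog_arm", "arguments": {
  "moves": [
    [[0, 0.7, -0.3, 2.0, 0, 0, 0], [0, 0, 0, 3.5, 0, 0, 0], [0, 0, 0, 3.5, 0, 0, 0], [0, 0, 0, 2.3, 0, 0, 0], [0, 0, 0, 1.0, 0, 0, 0], [0, 0, 0, 0.6, 0, 0, 0], [0, 0, 0, 0.4, 0, 0, 0], [0, 0, 0, 0, 0, 0, 0], [0, 0, 0, 0, 0, 0, 0]]
  ]
}}

```text
time: 6.97
tool_pos: [0.5174, 0.0689, 0.042]
tool_rot: [0.0, 0.998, 0.069, 0.001]
contact_force: [0.2, -0.2, -1.3]
gripper_width: 0.61
grasp_force: 63.3
```

Request:
{"name": "jog_arm", "arguments": {
  "moves": [
    [[6.8, 0, 0, 0, 0, 0, 0], [6.8, 0, 0, 0, 0, 0, 0], [6.8, 0, 0, 0, 0, 0, 0], [6.8, 0, 0, -1.0, 0, 0, 0], [6.8, 0, 0, -3.5, 0, 0, 0], [6.8, 0, 0, -3.5, 0, 0, 0], [6.8, 0, 0, -2.5, 0, 0, 0], [8.54, -0.7, 4.1, 0, 0, 0, 0], [8.54, -0.7, 4.1, 0, 0, 0, 0], [8.54, -0.7, 4.1, 0, 0, 0, 0], [8.54, -0.7, 4.1, 0, 0, 0, 0], [8.54, -0.7, 4.1, 0, 0, 0, 0], [8.54, -0.7, 4.1, 0, 0, 0, 0], [8.54, -0.7, 4.1, 0, 0, 0, 0], [8.54, -0.7, 4.1, 0, 0, 0, 0], [8.54, -0.7, 4.1, 0, 0, 0, 0], [8.54, -0.7, 4.1, 0, 0, 0, 0], [8.54, 0, 0, 0, 0, 0, 0], [8.54, 0, 0, 0, 0, 0, 0]]
  ]
}}

```text
time: 8.55
tool_pos: [0.5027, -0.349, 0.1463]
tool_rot: [0.0, 0.998, 0.067, 0.0]
contact_force: [-0.2, 1.6, 0.4]
gripper_width: 0.997
grasp_force: 0.0
```

```bash
cat >> h.py <<'E'
def look():
    for n in("wrist","top"):
        f=grab_frame(n)
        for j in jars(f): print(n,"jar",*j)
    for _ in range(2): grab_frame("top")
E
python3 - <<'E'
from h import *
look()
go([.502,-.3475,.030],.135)
E
```

```text
wrist jar [ 0.6285 -0.3358] [ 0.6284 -0.3359  0.0564] 0.0564
wrist jar [ 0.3808 -0.3532] [ 0.3921 -0.3532  0.056 ] 0.056
wrist jar [ 0.503  -0.3482] [ 0.5045 -0.348   0.0563] 0.0563
top jar [0.5154 0.0698] [0.5143 0.0686 0.0602] 0.0602
top jar [ 0.6274 -0.3348] [ 0.6268 -0.3342  0.057 ] 0.057
top jar [ 0.3577 -0.3832] [ 0.3707 -0.3665  0.0577] 0.0577
t 8.85 pos [ 0.5033 -0.3454  0.1455] yaw 0.140 | shift cm (present axes) [-0.16  0.2  11.55], turn about tool z 0.005 (then axes: [-0.16  0.2  11.55])
```

Request:
{"name": "jog_arm", "arguments": {
  "moves": [
    [[8.54, -0.1, 0.2, 3.8, 0, 0, 0], [8.54, 0, 0, 3.8, 0, 0, 0], [8.54, 0, 0, 3.0, 0, 0, 0], [8.54, 0, 0, 0.9, 0, 0, 0], [0, 0, 0, 0, 0, 0, 0], [0, 0, 0, 0, 0, 0, 0], [0, 0, 0, 0, 0, 0, 0], [0, 0, 0, 0, 0, 0, 0], [0, 0, 0, 0, 0, 0, 0], [0, 0, 0, 0, 0, 0, 0], [0, 0, 0, -1.0, 0, 0, 0], [0, 0, 0, -3.5, 0, 0, 0], [0, 0, 0, -3.8, 0, 0, 0], [0, 0, 0, -3.8, 0, 0, 0], [0, 0, 0, -2.0, 0, 0, 0], [0, 0, 0, 0, 0, 0, 0]]
  ]
}}

```text
time: 10.18
tool_pos: [0.505, -0.3513, 0.1797]
tool_rot: [0.005, 0.998, 0.069, 0.004]
contact_force: [-0.1, -0.2, -0.3]
gripper_width: 0.609
grasp_force: 62.9
```

Request:
{"name": "jog_arm", "arguments": {
  "moves": [
    [[0, 0.9, -3.8, 0, 0, 0, 0], [0, 0.9, -3.8, 0, 0, 0, 0], [0, 0.9, -3.8, 0, 0, 0, 0], [0, 0.9, -3.8, 0, 0, 0, 0], [0, 0.9, -3.8, 0, 0, 0, 0], [0, 0.9, -3.8, 0, 0, 0, 0], [0, 0.9, -3.8, 0, 0, 0, 0], [0, 0.7, -4.0, 0, 0, 0, 0], [0, 0, 0, 0, 0, 0, 0], [0, 0, 0, 0, 0, 0, 0], [0, 0, 0, 0, 0, 0, 0]]
  ]
}}

```text
time: 11.1
tool_pos: [0.5291, -0.0362, 0.1707]
tool_rot: [0.0, 0.998, 0.069, -0.001]
contact_force: [0.9, -0.9, -0.6]
gripper_width: 0.608
grasp_force: 63.1
```

```bash
cat >> h.py <<'E'
def held():
    f=grab_frame("wrist"); s=state()
    for d in regions_of("jar0",f)[:3]:
        Q=cloud(f,d["pixels"]); Q=Q[Q[:,2]>.1]
        if len(Q)>50: print("held",d["p"],"centre",((Q.min(0)+Q.max(0))/2).round(4),"top",np.percentile(Q[:,2],95).round(4))
E
python3 - <<'E'
from h import *
held(); [grab_frame("top") for _ in range(3)]
go([.5301,-.0354,.037],.135)
E
```

```text
held 0.77 centre [ 0.5287 -0.0355  0.1661] top 0.1944
t 11.35 pos [ 0.5295 -0.0374  0.1711] yaw 0.136 | shift cm (present axes) [ 0.09 -0.19 13.41], turn about tool z 0.001 (then axes: [ 0.09 -0.19 13.41])
```

Request:
{"name": "jog_arm", "arguments": {
  "moves": [
    [[0, 0.1, -0.1, 2.0, 0, 0, 0], [0, 0, 0, 3.5, 0, 0, 0], [0, 0, 0, 3.5, 0, 0, 0], [0, 0, 0, 2.3, 0, 0, 0], [0, 0, 0, 1.0, 0, 0, 0], [0, 0, 0, 0.6, 0, 0, 0], [0, 0, 0, 0.4, 0, 0, 0], [0, 0, 0, 0, 0, 0, 0], [0, 0, 0, 0, 0, 0, 0], [6.8, 0, 0, 0, 0, 0, 0], [6.8, 0, 0, 0, 0, 0, 0], [6.8, 0, 0, 0, 0, 0, 0], [6.8, 0, 0, -1.0, 0, 0, 0], [6.8, 0, 0, -3.5, 0, 0, 0], [6.8, 0, 0, -3.5, 0, 0, 0], [6.8, 0, 0, -2.5, 0, 0, 0]]
  ]
}}

```text
time: 12.68
tool_pos: [0.5314, -0.0351, 0.1472]
tool_rot: [0.0, 0.998, 0.069, 0.002]
contact_force: [0.7, -1.1, -0.1]
gripper_width: 0.797
grasp_force: 0.0
```

Request:
{"name": "jog_arm", "arguments": {
  "moves": [
    [[8.54, 0, 3.9, 0, 0, 0, 0], [8.54, 0, 3.9, 0, 0, 0, 0], [8.54, 0, 3.9, 0, 0, 0, 0], [8.54, 0, 3.9, 0, 0, 0, 0], [8.54, 0, 3.9, 0, 0, 0, 0], [8.54, 1.9, 3.9, 0, 0, 0, 0], [8.54, 1.9, 3.9, 0, 0, 0, 0], [8.54, 1.9, 3.8, 0, 0, 0, 0], [8.54, 0, 0, 0, 0, 0, 0], [8.54, 0, 0, 0, 0, 0, 0]]
  ]
}}

```text
time: 13.52
tool_pos: [0.6276, -0.3334, 0.1428]
tool_rot: [-0.0, 0.998, 0.068, -0.0]
contact_force: [0.0, 0.1, -0.3]
gripper_width: 0.997
grasp_force: 0.0
```

Run:
```python
from h import *
look()
go([.6283,-.336,.030],.135)
```

```text
wrist jar [ 0.6293 -0.3361] [ 0.6305 -0.3357  0.0563] 0.0563
top jar [0.5153 0.0697] [0.5141 0.0686 0.0611] 0.0611
top jar [ 0.3795 -0.3506] [ 0.3805 -0.3502  0.0562] 0.0562
top jar [ 0.529  -0.0348] [ 0.5282 -0.0345  0.0609] 0.0609
t 13.82 pos [ 0.6271 -0.3306  0.1443] yaw 0.139 | shift cm (present axes) [ 0.04  0.55 11.43], turn about tool z 0.004 (then axes: [ 0.05  0.55 11.43])
```

Request:
{"name": "jog_arm", "arguments": {
  "moves": [
    [[8.54, 0.1, 0.4, 3.8, 0, 0, 0], [8.54, 0, 0, 3.8, 0, 0, 0], [8.54, 0, 0, 2.8, 0, 0, 0], [8.54, 0, 0, 0.9, 0, 0, 0], [0, 0, 0, 0, 0, 0, 0], [0, 0, 0, 0, 0, 0, 0], [0, 0, 0, 0, 0, 0, 0], [0, 0, 0, 0, 0, 0, 0], [0, 0, 0, 0, 0, 0, 0], [0, 0, 0, 0, 0, 0, 0], [0, 0, 0, -1.0, 0, 0, 0], [0, 0, 0, -3.5, 0, 0, 0], [0, 0, 0, -3.8, 0, 0, 0], [0, 0, 0, -3.8, 0, 0, 0], [0, 0, 0, -2.0, 0, 0, 0], [0, 0, 0, 0, 0, 0, 0]]
  ]
}}

```text
time: 15.15
tool_pos: [0.6319, -0.3376, 0.1805]
tool_rot: [0.004, 0.998, 0.069, 0.005]
contact_force: [0.5, -0.3, -0.4]
gripper_width: 0.606
grasp_force: 62.9
```

Request:
{"name": "jog_arm", "arguments": {
  "moves": [
    [[0, -1.6, -3.8, 0, 0, 0, 0], [0, -1.6, -3.8, 0, 0, 0, 0], [0, -1.6, -3.8, 0, 0, 0, 0], [0, -1.6, -3.8, 0, 0, 0, 0], [0, -1.6, -3.8, 0, 0, 0, 0], [0, -1.6, -3.8, 0, 0, 0, 0], [0, -1.6, -3.8, 0, 0, 0, 0], [0, -1.6, -3.8, 0, 0, 0, 0], [0, -1.6, -3.8, 0, 0, 0, 0], [0, -1.6, -3.8, 0, 0, 0, 0], [0, 0, -3.7, 0, 0, 0, 0], [0, 0, 0, 0, 0, 0, 0], [0, 0, 0, 0, 0, 0, 0]]
  ]
}}

```text
time: 16.23
tool_pos: [0.4119, 0.057, 0.1703]
tool_rot: [0.0, 0.997, 0.071, -0.001]
contact_force: [0.8, 0.1, -0.1]
gripper_width: 0.608
grasp_force: 63.2
```

Run:
```python
from h import *
held(); [grab_frame("top") for _ in range(3)]
go([.4132,.0539,.037],.135)
```

```text
held 0.7 centre [0.4108 0.0578 0.1656] top 0.1936
t 16.48 pos [0.4132 0.0544 0.171 ] yaw 0.136 | shift cm (present axes) [ 0.    0.05 13.4 ], turn about tool z 0.001 (then axes: [-1.00e-02  5.00e-02  1.34e+01])
```

Request:
{"name": "jog_arm", "arguments": {
  "moves": [
    [[0, 0.1, 0.1, 2.0, 0, 0, 0], [0, 0, 0, 3.5, 0, 0, 0], [0, 0, 0, 3.5, 0, 0, 0], [0, 0, 0, 2.2, 0, 0, 0], [0, 0, 0, 1.0, 0, 0, 0], [0, 0, 0, 0.6, 0, 0, 0], [0, 0, 0, 0.4, 0, 0, 0], [0, 0, 0, 0, 0, 0, 0], [0, 0, 0, 0, 0, 0, 0], [6.8, 0, 0, 0, 0, 0, 0], [6.8, 0, 0, 0, 0, 0, 0], [6.8, 0, 0, 0, 0, 0, 0], [6.8, 0, 0, -1.0, 0, 0, 0], [6.8, 0, 0, -3.5, 0, 0, 0], [6.8, 0, 0, -3.5, 0, 0, 0], [6.8, 0, 0, -2.5, 0, 0, 0]]
  ]
}}

```text
time: 17.82
tool_pos: [0.415, 0.0547, 0.1481]
tool_rot: [0.0, 0.998, 0.069, 0.002]
contact_force: [1.3, 0.8, -0.4]
gripper_width: 0.8
grasp_force: 0.0
```

Request:
{"name": "jog_arm", "arguments": {
  "moves": [
    [[8.54, -0.9, 4.0, 0, 0, 0, 0], [8.54, -0.9, 4.0, 0, 0, 0, 0], [8.54, -0.9, 4.0, 0, 0, 0, 0], [8.54, -0.9, 4.0, 0, 0, 0, 0], [8.54, -0.9, 4.0, 0, 0, 0, 0], [8.54, -0.9, 4.0, 0, 0, 0, 0], [8.54, -0.9, 4.0, 0, 0, 0, 0], [8.54, -0.9, 4.0, 0, 0, 0, 0], [8.54, -0.9, 4.0, 0, 0, 0, 0], [8.54, -0.6, 4.0, 0, 0, 0, 0], [8.54, 0, 0, 0, 0, 0, 0], [8.54, 0, 0, 0, 0, 0, 0]]
  ]
}}

```text
time: 18.82
tool_pos: [0.3827, -0.3553, 0.1451]
tool_rot: [0.0, 0.998, 0.067, 0.0]
contact_force: [0.3, -0.1, 0.5]
gripper_width: 1.001
grasp_force: 0.0
```

Run:
```python
from h import *
look()
go([.3805,-.353,.030],.135)
```

```text
wrist jar [ 0.3799 -0.3538] [ 0.3814 -0.3536  0.0563] 0.0563
top jar [ 0.5296 -0.0347] [ 0.5282 -0.0345  0.0607] 0.0607
top jar [0.5157 0.0699] [0.5153 0.0686 0.0604] 0.0604
top jar [0.4118 0.0556] [0.4104 0.054  0.0612] 0.0612
t 19.12 pos [ 0.3832 -0.3523  0.1446] yaw 0.139 | shift cm (present axes) [-0.28  0.03 11.46], turn about tool z 0.004 (then axes: [-0.28  0.03 11.46])
```

Request:
{"name": "jog_arm", "arguments": {
  "moves": [
    [[8.54, -0.3, 0.1, 3.8, 0, 0, 0], [8.54, 0, 0, 3.8, 0, 0, 0], [8.54, 0, 0, 2.8, 0, 0, 0], [8.54, 0, 0, 0.9, 0, 0, 0], [0, 0, 0, 0, 0, 0, 0], [0, 0, 0, 0, 0, 0, 0], [0, 0, 0, 0, 0, 0, 0], [0, 0, 0, 0, 0, 0, 0], [0, 0, 0, 0, 0, 0, 0], [0, 0, 0, 0, 0, 0, 0], [0, 0, 0, -1.0, 0, 0, 0], [0, 0, 0, -3.5, 0, 0, 0], [0, 0, 0, -3.8, 0, 0, 0], [0, 0, 0, -3.8, 0, 0, 0], [0, 0, 0, -2.0, 0, 0, 0], [0, 0, 0, 0, 0, 0, 0]]
  ]
}}

```text
time: 20.45
tool_pos: [0.3823, -0.3577, 0.18]
tool_rot: [0.005, 0.998, 0.069, 0.003]
contact_force: [1.0, 0.4, -0.4]
gripper_width: 0.609
grasp_force: 63.1
```

Request:
{"name": "jog_arm", "arguments": {
  "moves": [
    [[0, 1.1, -3.7, 0, 0, 0, 0], [0, 1.1, -3.7, 0, 0, 0, 0], [0, 1.1, -3.7, 0, 0, 0, 0], [0, 1.1, -3.7, 0, 0, 0, 0], [0, 1.1, -3.7, 0, 0, 0, 0], [0, 1.1, -3.7, 0, 0, 0, 0], [0, 1.1, -3.7, 0, 0, 0, 0], [0, 1.1, -3.6, 0, 0, 0, 0], [0, 0, 0, 0, 0, 0, 0], [0, 0, 0, 0, 0, 0, 0], [0, 0, 0, 0, 0, 0, 0]]
  ]
}}

```text
time: 21.37
tool_pos: [0.4262, -0.0506, 0.1717]
tool_rot: [0.0, 0.998, 0.069, -0.001]
contact_force: [-1.2, -0.4, -1.2]
gripper_width: 0.611
grasp_force: 63.4
```

Run:
```python
from h import *
held(); [grab_frame("top") for _ in range(3)]
go([.427,-.0492,.037],.135)
```

```text
held 0.76 centre [ 0.4256 -0.0501  0.1669] top 0.1947
t 21.62 pos [ 0.4266 -0.0517  0.1722] yaw 0.135 | shift cm (present axes) [ 0.08 -0.25 13.52], turn about tool z 0.000 (then axes: [ 0.08 -0.25 13.52])
```

Request:
{"name": "jog_arm", "arguments": {
  "moves": [
    [[0, 0.1, -0.2, 2.0, 0, 0, 0], [0, 0, 0, 3.5, 0, 0, 0], [0, 0, 0, 3.5, 0, 0, 0], [0, 0, 0, 2.3, 0, 0, 0], [0, 0, 0, 1.0, 0, 0, 0], [0, 0, 0, 0.7, 0, 0, 0], [0, 0, 0, 0.4, 0, 0, 0], [0, 0, 0, 0, 0, 0, 0], [0, 0, 0, 0, 0, 0, 0], [6.8, 0, 0, 0, 0, 0, 0], [6.8, 0, 0, 0, 0, 0, 0], [6.8, 0, 0, 0, 0, 0, 0], [6.8, 0, 0, -1.0, 0, 0, 0], [6.8, 0, 0, -3.5, 0, 0, 0], [6.8, 0, 0, -3.5, 0, 0, 0], [6.8, 0, 0, -2.5, 0, 0, 0]]
  ]
}}

```text
time: 22.95
tool_pos: [0.4283, -0.0487, 0.1471]
tool_rot: [0.001, 0.998, 0.069, 0.002]
contact_force: [2.0, -0.3, 0.4]
gripper_width: 0.795
grasp_force: 0.0
```

Request:
{"name": "jog_arm", "arguments": {
  "moves": [
    [[8.54, 0, 0, -4.0, 0, 0, -0.125], [8.54, 0, 0, -4.0, 0, 0, -0.125], [8.54, 0, 0, -4.0, 0, 0, -0.125], [8.54, 0, 0, -1.5, 0, 0, -0.125], [8.54, 0, 0, 0, 0, 0, -0.125], [8.54, 0, 0, 0, 0, 0, -0.125], [8.54, 0, 0, 0, 0, 0, -0.125], [8.54, 0, 0, 0, 0, 0, -0.125], [8.54, 0, 0, 0, 0, 0, -0.125], [8.54, 0, 0, 0, 0, 0, -0.125], [8.54, 0, 0, 0, 0, 0, -0.025], [8.54, -0.5, 3.5, 0, 0, 0, 0], [8.54, -0.5, 3.5, 0, 0, 0, 0], [8.54, -0.5, 3.5, 0, 0, 0, 0], [8.54, -0.5, 3.5, 0, 0, 0, 0], [8.54, -0.5, 3.5, 0, 0, 0, 0], [8.54, -0.5, 3.5, 0, 0, 0, 0], [8.54, -0.5, 3.7, 0, 0, 0, 0], [8.54, 0, 0, 0, 0, 0, 0], [8.54, 0, 0, 0, 0, 0, 0]]
  ]
}}

```text
time: 24.62
tool_pos: [0.6667, -0.1223, 0.2763]
tool_rot: [-0.002, 0.761, 0.648, -0.001]
contact_force: [-0.2, 1.1, 0.3]
gripper_width: 1.0
grasp_force: 0.0
```

```bash
cat >> h.py <<'E'
def scale(n="wrist",lo=.16,hi=.195):
    f=grab_frame(n)
    for d in regions_of("scale",f)[:2]:
        P=cloud(f,d["pixels"]); Q=P[(P[:,2]>lo)&(P[:,2]<hi)]
        if len(Q)>30: print(n,"scale",round(d["p"],2),box(Q),np.percentile(Q[:,2],[50,95]).round(4))
    return f
E
python3 - <<'E'
from h import *
f=scale(); save(f,"w2"); scale("top"); look()
go([.6655,-.123,.155],1.411)
E
```

```text
wrist jar [0.5183 0.0691] [0.5203 0.0682 0.0601] 0.0601
wrist jar [ 0.4292 -0.0484] [ 0.4324 -0.0481  0.06  ] 0.06
wrist jar [ 0.5321 -0.0353] [ 0.5338 -0.0348  0.0601] 0.0601
wrist jar [0.4202 0.0494] [0.4224 0.0495 0.0601] 0.0601
top jar [0.5156 0.0697] [0.5155 0.0686 0.061 ] 0.061
top jar [0.4175 0.0489] [0.416  0.0478 0.0605] 0.0605
top jar [ 0.5267 -0.0379] [ 0.5345 -0.0162  0.0599] 0.0599
t 25.12 pos [ 0.6655 -0.1217  0.279 ] yaw 1.413 | shift cm (present axes) [-1.30e-01  1.00e-02  1.24e+01], turn about tool z 0.002 (then axes: [-0.13  0.02 12.4 ])
```

View pics/w2.png

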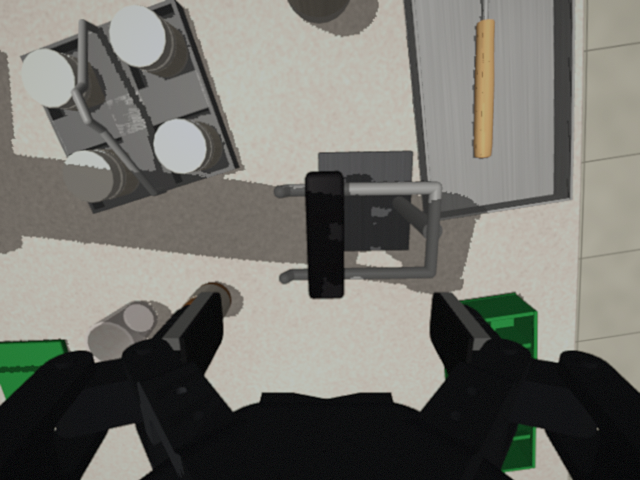

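The wrist view shows the bar at about (325,235), square to the tool and across both prongs. All four jars stand in their pockets. Next I'll locate the bar from depth.

Run:
```python
from h import *
f=grab_frame("wrist"); m=np.zeros((480,640),bool); m[160:310,298:352]=1; m&=f["color"].max(2)<60
P=cloud(f,m); Q=P[(P[:,2]>.165)&(P[:,2]<.19)]; print(box(Q),np.percentile(Q[:,2],[5,50,95]).round(4),len(Q))
M=planemask(f,m,.177); print(box(M))
for n in("top","scene"): scale(n)
m=np.zeros((480,640),bool); m[145:310,270:445]=1; P=cloud(f,m); Q=P[(P[:,2]>.145)&(P[:,2]<.158)]; print("prongs",box(Q),np.percentile(Q[:,2],[50,95]))
[grab_frame("top") for _ in range(2)]
go([.6655,-.123,.155],1.411)
```

```text
(array([ 666.5, -121. ]), array([93.5, 27.8]), -8.2) [0.175  0.1772 0.1784] 4602
(array([ 668.6, -120.5]), array([94.5, 32.1]), -8.35)
scene scale 0.98 (array([ 666.6, -124.2]), array([96.9, 32.3]), -9.52) [0.1743 0.1782]
prongs (array([ 693.8, -123.4]), array([ 89.8, 132.1]), -8.47) [0.15264072 0.15438272]
t 25.47 pos [ 0.6659 -0.1219  0.2782] yaw 1.413 | shift cm (present axes) [-0.11 -0.02 12.32], turn about tool z 0.002 (then axes: [-0.11 -0.02 12.32])
```

Request:
{"name": "jog_arm", "arguments": {
  "moves": [
    [[8.54, 0, 0, 3.6, 0, 0, -0.01], [8.54, 0, 0, 3.6, 0, 0, 0], [8.54, 0, 0, 3.6, 0, 0, 0], [8.54, 0, 0, 1.6, 0, 0, 0], [8.54, 0, 0, 0.6, 0, 0, 0], [8.54, 0, 0, 0, 0, 0, 0], [2.0, 0, 0, 0, 0, 0, 0], [2.0, 0, 0, 0, 0, 0, 0], [2.0, 0, 0, 0, 0, 0, 0], [2.0, 0, 0, 0, 0, 0, 0], [2.0, 0, 0, 0, 0, 0, 0], [2.0, 0, 0, 0, 0, 0, 0], [2.0, 0, 0, 0, 0, 0, 0], [2.0, 0, 0, 0, 0, 0, 0], [2.0, 0, 0, 0, 0, 0, 0]]
  ]
}}

```text
time: 26.72
tool_pos: [0.6667, -0.1222, 0.1501]
tool_rot: [0.001, 0.757, 0.653, 0.001]
contact_force: [-0.2, 0.0, 6.0]
gripper_width: 0.314
grasp_force: 59.7
```

Run:
```python
from h import *
f=scale(); s=state(); print(s["gripper_width"],s["contact_force"].round(1),s["ft_torque"].round(2))
[grab_frame("top") for _ in range(2)]
go([.6665,-.122,.146],1.422)
```

```text
wrist scale 0.55 (array([ 667.8, -113.1]), array([78.2, 29.8]), -9.02) [0.1771 0.1782]
0.3162610105574418 [-0.3 -0.   6. ] [0.01 0.09 0.02]
t 26.92 pos [ 0.6667 -0.1222  0.1501] yaw 1.423 | shift cm (present axes) [ 0.01 -0.03  0.41], turn about tool z 0.001 (then axes: [ 0.01 -0.02  0.41])
```

Request:
{"name": "jog_arm", "arguments": {
  "moves": [
    [[2.0, 0, 0, -1.0, 0, 0, 0], [2.0, 0, 0, -2.5, 0, 0, 0], [2.0, 0, 0, -3.0, 0, 0, 0], [2.0, 0, 0, -3.0, 0, 0, 0], [2.0, 0, 0, -3.0, 0, 0, 0], [2.0, 0, 0, -2.0, 0, 0, 0], [2.0, 0, 0, 0, 0, 0, 0], [2.0, 0, 0, 0, 0, 0, -0.08], [2.0, 0, 0, 0, 0, 0, -0.1], [2.0, 0, 0, 0, 0, 0, -0.1], [2.0, 0, 0, 0, 0, 0, 0]]
  ]
}}

```text
time: 27.83
tool_pos: [0.6649, -0.1216, 0.2903]
tool_rot: [-0.002, 0.658, 0.753, -0.001]
contact_force: [-0.6, -0.9, -1.3]
gripper_width: 0.317
grasp_force: 59.3
```

Request:
{"name": "jog_arm", "arguments": {
  "moves": [
    [[2.0, 1.1, -1.6, 0, 0, 0, 0], [2.0, 1.8, -2.6, 0, 0, 0, 0], [2.0, 1.8, -2.6, 0, 0, 0, 0], [2.0, 1.8, -2.6, 0, 0, 0, 0], [2.0, 1.8, -2.6, 0, 0, 0, 0], [2.0, 1.8, -2.6, 0, 0, 0, 0], [2.0, 1.8, -2.6, 0, 0, 0, 0], [2.0, 1.8, -2.6, 0, 0, 0, 0], [2.0, 1.4, -2.0, 0, 0, 0, 0], [2.0, 0.6, -0.8, 0, 0, 0, 0], [2.0, 0, 0, 0, 0, 0, 0], [2.0, 0, 0, 0, 0, 0, 0], [2.0, 0, 0, 0, 0, 0, 0]]
  ]
}}

```text
time: 28.92
tool_pos: [0.4218, 0.0036, 0.2929]
tool_rot: [-0.0, 0.659, 0.752, -0.0]
contact_force: [0.6, -0.1, -2.1]
gripper_width: 0.316
grasp_force: 59.7
```

Run:
```python
from h import *
f=grab_frame("scene"); cv2.imwrite("pics/s1.png",cv2.resize(f["color"][180:330,240:420],(800,667))[:600])
g=grab_frame("wrist"); save(g,"w3"); s=state(); print(s["gripper_width"],s["contact_force"].round(1))
P=cloud(f,f["depth"]>0); c=np.array([.4716,.0095])
for n,ff in(("scene",f),("top",grab_frame("top"))):
    P=cloud(ff,ff["depth"]>0); Q=P[(abs(P[:,0]-.4716)<.04)&(abs(P[:,1]-.0095)<.025)&(P[:,2]>.07)&(P[:,2]<.115)]
    print(n,len(Q),Q.mean(0).round(4) if len(Q) else "")
grab_frame("top")
go([.422,.003,.1835],1.705)
```

```text
0.32142449859182787 [-0.2  0.5 -1.8]
scene 44 [0.4728 0.0054 0.0952]
top 0 
t 29.12 pos [0.4217 0.0036 0.293 ] yaw 1.702 | shift cm (present axes) [-0.06  0.03 10.95], turn about tool z -0.003 (then axes: [-0.06  0.02 10.95])
```

View pics/s1.png

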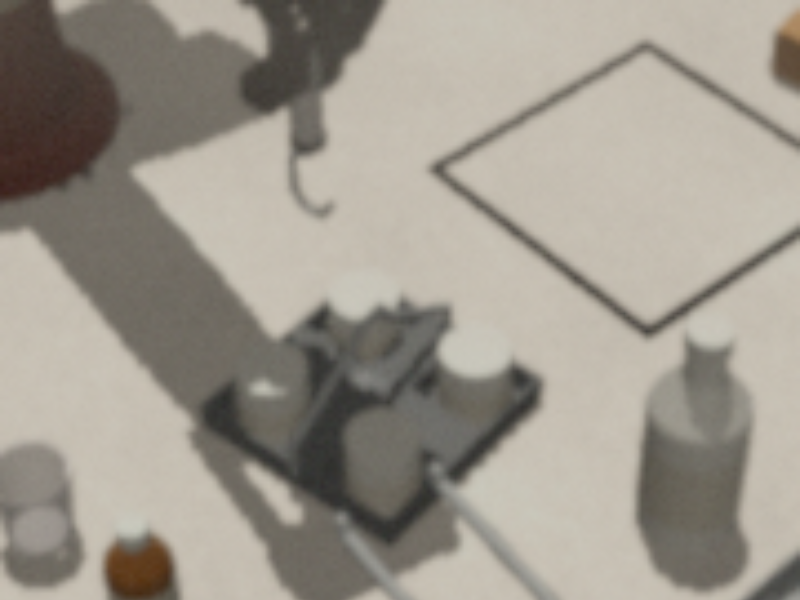

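View pics/w3.png

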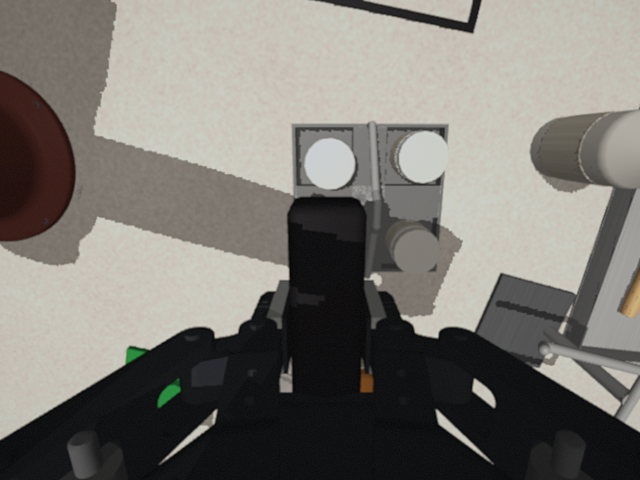

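The scene crop shows the hook at (315,180) hanging straight and opening toward the handle at (390,340). In the wrist view the handle wire (372,190) is parallel to the bar, and the carrier's far corners are at (293,126) and (447,126).

Run:
```python
from h import *
f=grab_frame("wrist")
P=onplane(f,[293,447],[125,125],.024); print(P.round(4),np.linalg.norm(P[0]-P[1]))
e=P[1]-P[0]; yaw=np.arctan2(e[1],e[0]); ex=np.array([np.cos(yaw),np.sin(yaw)]);ey=np.array([-ex[1],ex[0]]); c=(P[0]+P[1])[:2]/2-.089*ey; print("c",c,yaw)
p=onplane(f,[372.],[125.],.042); print("foot",p, "-> c", p[0,:2]-.087*ey)
m=np.zeros((480,640),bool); m[185:285,366:386]=1; P=cloud(f,m); Q=P[P[:,2]>.075]; print(len(Q),Q.mean(0).round(4), Q.min(0).round(3),Q.max(0).round(3)); print("x in carrier:",np.percentile((Q[:,:2]-c)@ex,[5,50,95]).round(4))
```

```text
[[0.3739 0.0849 0.024 ]
 [0.5467 0.1081 0.024 ]] 0.17428282157448188
c [0.47214751 0.0082727 ] 0.13342207006048193
foot [[0.46027045 0.09549741 0.042     ]] -> c [0.47184377 0.00927062]
562 [0.4675 0.0085 0.1196] [ 0.43  -0.034  0.075] [0.481 0.049 0.318]
x in carrier: [-0.0332 -0.0014  0.0027]
```

Request:
{"name": "jog_arm", "arguments": {
  "moves": [
    [[2.0, 0, 0, 1.5, 0, 0, 0], [2.0, 0, 0, 2.5, 0, 0, 0], [2.0, 0, 0, 2.5, 0, 0, 0], [2.0, 0, 0, 2.5, 0, 0, 0], [2.0, 0, 0, 1.3, 0, 0, 0], [2.0, 0, 0, 0.6, 0, 0, 0], [2.0, 0, 0, 0, 0, 0, 0], [2.0, 0, 0, 0, 0, 0, 0], [2.0, 0, 0, 0, 0, 0, 0]]
  ]
}}

```text
time: 29.92
tool_pos: [0.4223, 0.0038, 0.1863]
tool_rot: [0.001, 0.659, 0.752, 0.001]
contact_force: [-0.3, 0.2, -1.4]
gripper_width: 0.319
grasp_force: 59.7
```

Run:
```python
from h import *
f=grab_frame("scene"); cv2.imwrite("pics/s2.png",cv2.resize(f["color"][215:305,270:390],(800,600)))
grab_frame("top"); go([.472,.009,.1835],1.705); print(state()["contact_force"])
```

```text
t 30.02 pos [0.4222 0.0038 0.1861] yaw 1.703 | shift cm (present axes) [-0.14  5.    0.27], turn about tool z -0.002 (then axes: [-0.15  5.01  0.26])
[-0.25273428 -0.57785786 -2.70941399]
```

View pics/s2.png

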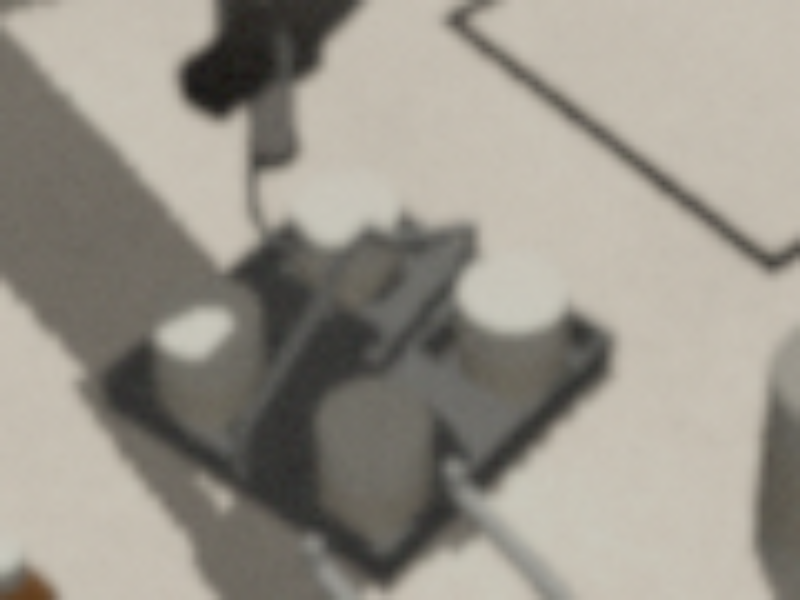

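The crop shows the hook shank at (255,190), behind the handle and clear of the jars. Now I'll hook in and lift a little.

Request:
{"name": "jog_arm", "arguments": {
  "moves": [
    [[2.0, -0.1, 0.5, 0.2, 0, 0, 0], [2.0, 0, 1.0, 0, 0, 0, 0], [2.0, 0, 1.0, 0, 0, 0, 0], [2.0, 0, 1.0, 0, 0, 0, 0], [2.0, 0, 1.0, 0, 0, 0, 0], [2.0, 0, 0.5, 0, 0, 0, 0], [2.0, 0, 0, 0, 0, 0, 0], [2.0, 0, 0, 0, 0, 0, 0], [2.0, 0, 0, -1.0, 0, 0, 0], [2.0, 0, 0, -1.0, 0, 0, 0], [2.0, 0, 0, -1.0, 0, 0, 0], [2.0, 0, 0, -1.0, 0, 0, 0], [2.0, 0, 0, -0.5, 0, 0, 0], [2.0, 0, 0, 0, 0, 0, 0], [2.0, 0, 0, 0, 0, 0, 0]]
  ]
}}

```text
time: 31.27
tool_pos: [0.4711, 0.0096, 0.2274]
tool_rot: [0.0, 0.659, 0.752, 0.0]
contact_force: [1.2, -0.0, -4.0]
gripper_width: 0.316
grasp_force: 59.5
```

Run:
```python
from h import *
f=grab_frame("scene"); cv2.imwrite("pics/s3.png",cv2.resize(f["color"][200:305,270:410],(800,600)))
grab_frame("top"); s=state(); print(s["contact_force"],s["ft_torque"]); go([.472,.009,.1835],1.705)
```

```text
[ 1.48939226 -0.17602389 -4.54015983] [-0.02711552 -0.38804391 -0.02765611]
t 31.37 pos [0.471  0.0096 0.2268] yaw 1.703 | shift cm (present axes) [-0.07  0.09  4.33], turn about tool z -0.002 (then axes: [-0.07  0.09  4.33])
```

View pics/s3.png

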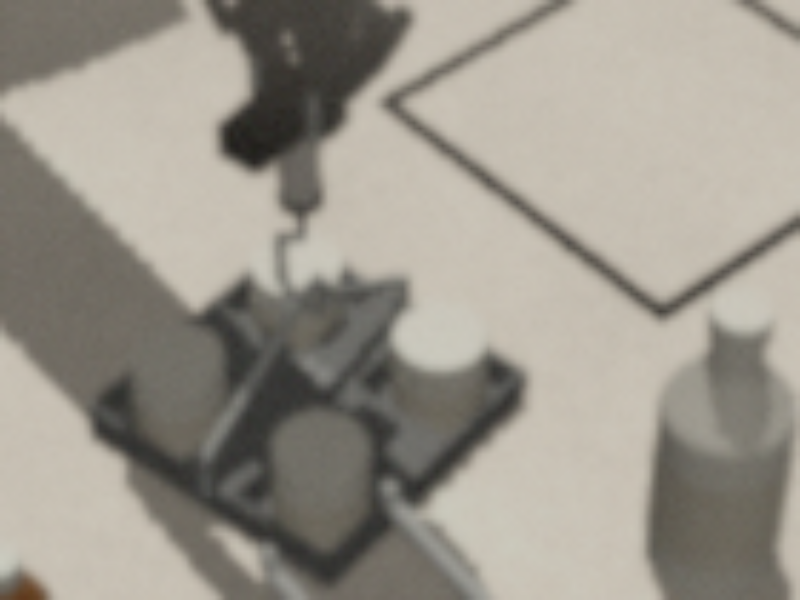

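The hook has the handle at about (290,270) in the crop and the spring is stretching. I'll lift slowly and hold.

Request:
{"name": "jog_arm", "arguments": {
  "moves": [
    [[2.0, 0, 0, -0.4, 0, 0, 0], [2.0, 0, 0, -0.5, 0, 0, 0], [2.0, 0, 0, -0.6, 0, 0, 0], [2.0, 0, 0, -0.7, 0, 0, 0], [2.0, 0, 0, -0.8, 0, 0, 0], [2.0, 0, 0, -0.8, 0, 0, 0], [2.0, 0, 0, -0.8, 0, 0, 0], [2.0, 0, 0, -0.8, 0, 0, 0], [2.0, 0, 0, -0.8, 0, 0, 0], [2.0, 0, 0, -0.8, 0, 0, 0], [2.0, 0, 0, -0.8, 0, 0, 0], [2.0, 0, 0, -0.8, 0, 0, 0], [2.0, 0, 0, -0.8, 0, 0, 0], [2.0, 0, 0, -0.7, 0, 0, 0], [2.0, 0, 0, -0.6, 0, 0, 0], [2.0, 0, 0, -0.5, 0, 0, 0], [2.0, 0, 0, -0.4, 0, 0, 0], [2.0, 0, 0, -0.2, 0, 0, 0], [2.0, 0, 0, 0, 0, 0, 0], [2.0, 0, 0, 0, 0, 0, 0]]
  ]
}}

```text
time: 33.03
tool_pos: [0.4708, 0.0096, 0.3451]
tool_rot: [-0.0, 0.659, 0.752, -0.0]
contact_force: [0.8, 0.5, -7.7]
gripper_width: 0.316
grasp_force: 59.6
```

Request:
{"name": "jog_arm", "arguments": {
  "moves": [
    [[2.0, 0, 0, 0, 0, 0, 0], [2.0, 0, 0, 0, 0, 0, 0], [2.0, 0, 0, 0, 0, 0, 0], [2.0, 0, 0, 0, 0, 0, 0], [2.0, 0, 0, 0, 0, 0, 0], [2.0, 0, 0, 0, 0, 0, 0], [2.0, 0, 0, 0, 0, 0, 0], [2.0, 0, 0, 0, 0, 0, 0], [2.0, 0, 0, 0, 0, 0, 0], [2.0, 0, 0, 0, 0, 0, 0], [2.0, 0, 0, 0, 0, 0, 0], [2.0, 0, 0, 0, 0, 0, 0], [2.0, 0, 0, 0, 0, 0, 0], [2.0, 0, 0, 0, 0, 0, 0], [2.0, 0, 0, 0, 0, 0, 0], [2.0, 0, 0, 0, 0, 0, 0], [2.0, 0, 0, 0, 0, 0, 0], [2.0, 0, 0, 0, 0, 0, 0], [2.0, 0, 0, 0, 0, 0, 0], [2.0, 0, 0, 0, 0, 0, 0]]
  ]
}}

```text
time: 34.7
tool_pos: [0.4709, 0.0096, 0.3453]
tool_rot: [0.0, 0.659, 0.752, 0.0]
contact_force: [0.3, 0.6, -7.1]
gripper_width: 0.32
grasp_force: 59.6
```

Run:
```python
from h import *
f=grab_frame("scene"); cv2.imwrite("pics/s4.png",cv2.resize(f["color"][160:330,240:460],(776,600)))
for d in regions_of("carrier",f)[:1]:
    P=cloud(f,d["pixels"]); print(d["p"],np.percentile(P,[2,50,98],axis=0).round(3))
s=state(); print(s["contact_force"],s["ft_torque"]); go([.472,.009,.1835],1.705)
```

```text
0.69 [[ 0.386 -0.09   0.096]
 [ 0.483 -0.003  0.116]
 [ 0.57   0.1    0.178]]
[-0.16355899 -0.45760399 -7.73991601] [ 0.0067519   0.01408129 -0.0370049 ]
t 34.80 pos [0.4709 0.0096 0.3453] yaw 1.703 | shift cm (present axes) [-0.07  0.1  16.18], turn about tool z -0.002 (then axes: [-0.07  0.1  16.18])
```

View pics/s4.png

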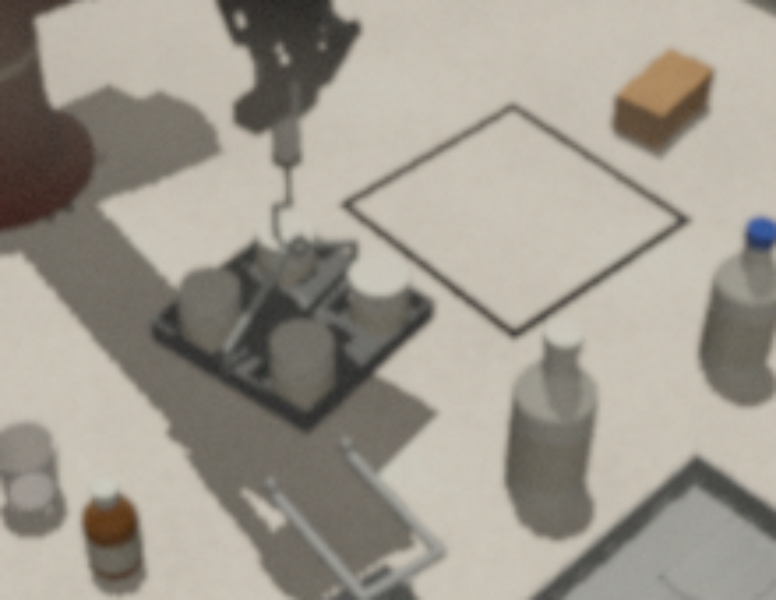

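The crop shows the carrier hanging level and well clear, with its underside about 9 cm up and all four jars upright. I'll keep holding, then lower it.

Request:
{"name": "jog_arm", "arguments": {
  "moves": [
    [[2.0, 0, 0, 0, 0, 0, 0], [2.0, 0, 0, 0, 0, 0, 0], [2.0, 0, 0, 0, 0, 0, 0], [2.0, 0, 0, 0, 0, 0, 0], [2.0, 0, 0, 0, 0, 0, 0], [2.0, 0, 0, 0, 0, 0, 0], [2.0, 0, 0, 0, 0, 0, 0], [2.0, 0, 0, 0, 0, 0, 0], [2.0, 0, 0, 0, 0, 0, 0], [2.0, 0, 0, 0, 0, 0, 0], [2.0, 0, 0, 0, 0, 0, 0], [2.0, 0, 0, 0, 0, 0, 0], [2.0, 0, 0, 0, 0, 0, 0], [2.0, 0, 0, 0, 0, 0, 0], [2.0, 0, 0, 0, 0, 0, 0], [2.0, 0, 0, 0, 0, 0, 0], [2.0, 0, 0, 0, 0, 0, 0], [2.0, 0, 0, 0, 0, 0, 0], [2.0, 0, 0, 0, 0, 0, 0], [2.0, 0, 0, 0, 0, 0, 0]]
  ]
}}

```text
time: 36.47
tool_pos: [0.4709, 0.0096, 0.3453]
tool_rot: [0.0, 0.659, 0.752, 0.0]
contact_force: [-0.3, -0.1, -7.6]
gripper_width: 0.321
grasp_force: 59.6
```

Request:
{"name": "jog_arm", "arguments": {
  "moves": [
    [[2.0, 0, 0, 0, 0, 0, 0], [2.0, 0, 0, 0, 0, 0, 0], [2.0, 0, 0, 0, 0, 0, 0], [2.0, 0, 0, 0, 0, 0, 0], [2.0, 0, 0, 0, 0, 0, 0], [2.0, 0, 0, 0, 0, 0, 0], [2.0, 0, 0, 0, 0, 0, 0], [2.0, 0, 0, 0, 0, 0, 0], [2.0, 0, 0, 0, 0, 0, 0], [2.0, 0, 0, 0, 0, 0, 0], [2.0, 0, 0, 0, 0, 0, 0], [2.0, 0, 0, 0, 0, 0, 0], [2.0, 0, 0, 0, 0, 0, 0], [2.0, 0, 0, 0, 0, 0, 0], [2.0, 0, 0, 0, 0, 0, 0], [2.0, 0, 0, 0, 0, 0, 0], [2.0, 0, 0, 0, 0, 0, 0], [2.0, 0, 0, 0, 0, 0, 0], [2.0, 0, 0, 0, 0, 0, 0], [2.0, 0, 0, 0, 0, 0, 0]]
  ]
}}

```text
time: 38.13
tool_pos: [0.4709, 0.0096, 0.3453]
tool_rot: [-0.0, 0.659, 0.752, -0.0]
contact_force: [0.2, 0.5, -7.3]
gripper_width: 0.317
grasp_force: 59.6
```

Request:
{"name": "jog_arm", "arguments": {
  "moves": [
    [[2.0, 0, 0, 0.3, 0, 0, 0], [2.0, 0, 0, 0.5, 0, 0, 0], [2.0, 0, 0, 0.7, 0, 0, 0], [2.0, 0, 0, 0.8, 0, 0, 0], [2.0, 0, 0, 0.8, 0, 0, 0], [2.0, 0, 0, 0.8, 0, 0, 0], [2.0, 0, 0, 0.8, 0, 0, 0], [2.0, 0, 0, 0.8, 0, 0, 0], [2.0, 0, 0, 0.6, 0, 0, 0], [2.0, 0, 0, 0.4, 0, 0, 0], [2.0, 0, 0, 0.4, 0, 0, 0], [2.0, 0, 0, 0.4, 0, 0, 0], [2.0, 0, 0, 0.4, 0, 0, 0], [2.0, 0, 0, 0.4, 0, 0, 0], [2.0, 0, 0, 0.4, 0, 0, 0], [2.0, 0, 0, 0.4, 0, 0, 0], [2.0, 0, 0, 0.4, 0, 0, 0], [2.0, 0, 0, 0.4, 0, 0, 0], [2.0, 0, 0, 0.4, 0, 0, 0], [2.0, 0, 0, 0.4, 0, 0, 0]]
  ]
}}

```text
time: 39.8
tool_pos: [0.471, 0.0095, 0.2402]
tool_rot: [0.0, 0.659, 0.752, 0.0]
contact_force: [0.7, 0.4, -7.1]
gripper_width: 0.319
grasp_force: 59.7
```

Request:
{"name": "jog_arm", "arguments": {
  "moves": [
    [[2.0, 0, 0, 0.6, 0, 0, 0], [2.0, 0, 0, 0.7, 0, 0, 0], [2.0, 0, 0, 0.7, 0, 0, 0], [2.0, 0, 0, 0.7, 0, 0, 0], [2.0, 0, 0, 0.7, 0, 0, 0], [2.0, 0, 0, 0.7, 0, 0, 0], [2.0, 0, 0, 0.6, 0, 0, 0], [2.0, 0, 0, 0.4, 0, 0, 0], [2.0, 0, 0, 0.3, 0, 0, 0], [2.0, 0, 0, 0, 0, 0, 0], [2.0, 0, 0, 0, 0, 0, 0], [2.0, 0, 0, 0, 0, 0, 0]]
  ]
}}

```text
time: 40.8
tool_pos: [0.4712, 0.0095, 0.1868]
tool_rot: [0.0, 0.659, 0.752, 0.0]
contact_force: [0.6, 0.5, -1.8]
gripper_width: 0.315
grasp_force: 60.3
```

Run:
```python
from h import *
f=grab_frame("wrist"); save(f,"w4"); look(); print(state()["contact_force"]); go([.472,.009,.184],1.705)
```

```text
wrist jar [0.421  0.0497] [0.4215 0.0506 0.0603] 0.0603
wrist jar [ 0.531  -0.0352] [ 0.5367 -0.0247  0.0604] 0.0604
wrist jar [0.5182 0.0692] [0.5175 0.07   0.0604] 0.0604
wrist jar [ 0.429  -0.0482] [ 0.4209 -0.0378  0.0603] 0.0603
top jar [ 0.4256 -0.0472] [ 0.4251 -0.0601  0.0599] 0.0599
[-0.50629953  0.54577462 -2.43070382]
t 41.15 pos [0.471  0.0095 0.1865] yaw 1.703 | shift cm (present axes) [-0.07  0.1   0.25], turn about tool z -0.002 (then axes: [-0.07  0.1   0.25])
```

View pics/w4.png

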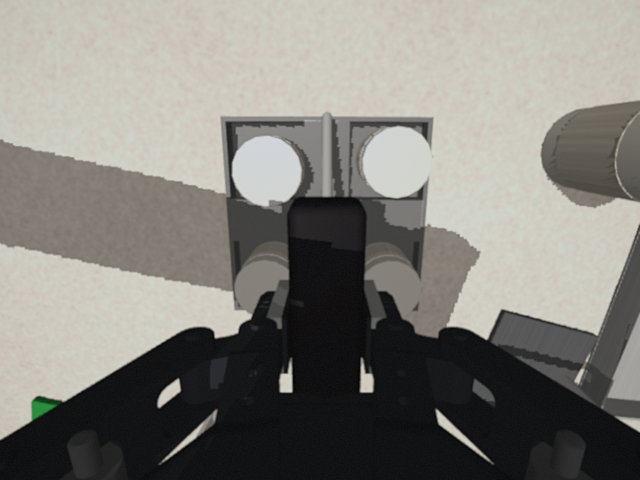

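The carrier is back on the counter where it was, with its corners at (222,117) and (432,117) and the jars upright. The spring is slack, so I'll unhook and return to above the stand.

Request:
{"name": "jog_arm", "arguments": {
  "moves": [
    [[2.0, 0, -0.5, 0.2, 0, 0, 0], [2.0, 0, -1.0, 0, 0, 0, 0], [2.0, 0, -1.0, 0, 0, 0, 0], [2.0, 0, -1.0, 0, 0, 0, 0], [2.0, 0, -1.0, 0, 0, 0, 0], [2.0, 0, -0.6, 0, 0, 0, 0], [2.0, 0, 0, 0, 0, 0, 0], [2.0, 0, 0, -1.5, 0, 0, 0], [2.0, 0, 0, -2.5, 0, 0, 0], [2.0, 0, 0, -2.5, 0, 0, 0], [2.0, 0, 0, -2.5, 0, 0, 0], [2.0, 0, 0, -1.8, 0, 0, 0], [2.0, 0, 0, -0.8, 0, 0, 0], [2.0, 0, 0, 0, 0, 0, 0], [2.0, 0, 0, 0, 0, 0, 0]]
  ]
}}

```text
time: 42.4
tool_pos: [0.4204, 0.0029, 0.2997]
tool_rot: [-0.0, 0.659, 0.752, -0.0]
contact_force: [-0.9, 0.2, -1.8]
gripper_width: 0.318
grasp_force: 60.3
```

Request:
{"name": "jog_arm", "arguments": {
  "moves": [
    [[2.0, -1.1, 1.6, 0, 0, 0, 0], [2.0, -1.8, 2.6, 0, 0, 0, 0], [2.0, -1.8, 2.6, 0, 0, 0, 0], [2.0, -1.8, 2.6, 0, 0, 0, 0], [2.0, -1.8, 2.6, 0, 0, 0, 0], [2.0, -1.8, 2.6, 0, 0, 0, 0], [2.0, -1.8, 2.6, 0, 0, 0, 0], [2.0, -1.8, 2.6, 0, 0, 0, 0], [2.0, -1.4, 2.0, 0, 0, 0, 0], [2.0, -0.6, 0.8, 0, 0, 0, 0], [2.0, 0, 0, 0, 0, 0, 0.1], [2.0, 0, 0, 0, 0, 0, 0.1], [2.0, 0, 0, 0, 0, 0, 0.08], [2.0, 0, 0, 0, 0, 0, 0], [2.0, 0, 0, 0, 0, 0, 0], [2.0, 0, 0, 0, 0, 0, 0]]
  ]
}}

```text
time: 43.73
tool_pos: [0.6644, -0.1227, 0.2993]
tool_rot: [-0.001, 0.757, 0.654, -0.0]
contact_force: [-0.1, -0.3, -1.3]
gripper_width: 0.322
grasp_force: 60.3
```

Run:
```python
from h import *
f=grab_frame("top")
for d in regions_of("carrier",f)[:1]:
    P=cloud(f,d["pixels"]); print(d["p"],box(planemask(f,d["pixels"],.012)))
for j in jars(f): print(*j)
f=grab_frame("scene"); save(f,"s5")
grab_frame("top"); print(state()["contact_force"]); go([.6667,-.1222,.1501],1.423)
```

```text
0.93 (array([469.4,  35.7]), array([183.2, 131.6]), 7.61)
[0.5148 0.0682] [0.5154 0.0685 0.0607] 0.0607
[ 0.3951 -0.237 ] [ 0.3975 -0.2512  0.0635] 0.0635
[0.418  0.0495] [0.4188 0.0507 0.0613] 0.0613
[ 0.00975503 -0.15886696 -1.65396688]
t 43.98 pos [ 0.6649 -0.123   0.3003] yaw 1.423 | shift cm (present axes) [ 0.1   0.16 15.02], turn about tool z 0.000 (then axes: [ 0.1   0.16 15.02])
```

Request:
{"name": "jog_arm", "arguments": {
  "moves": [
    [[2.0, 0.1, 0.2, 1.0, 0, 0, 0], [2.0, 0, 0, 2.0, 0, 0, 0], [2.0, 0, 0, 2.5, 0, 0, 0], [2.0, 0, 0, 2.5, 0, 0, 0], [2.0, 0, 0, 2.5, 0, 0, 0], [2.0, 0, 0, 2.0, 0, 0, 0], [2.0, 0, 0, 1.0, 0, 0, 0], [2.0, 0, 0, 0.5, 0, 0, 0], [2.0, 0, 0, 0.3, 0, 0, 0], [2.0, 0, 0, 0.2, 0, 0, 0], [2.0, 0, 0, 0, 0, 0, 0], [2.0, 0, 0, 0, 0, 0, 0], [2.0, 0, 0, 0, 0, 0, 0]]
  ]
}}

```text
time: 45.07
tool_pos: [0.6679, -0.1226, 0.1568]
tool_rot: [0.001, 0.757, 0.653, 0.001]
contact_force: [-0.6, -1.0, -0.8]
gripper_width: 0.318
grasp_force: 60.4
```

Run:
```python
from h import *
[grab_frame("top") for _ in range(3)]; print(state()["contact_force"]); go([.6667,-.1222,.1501],1.423)
```

```text
[ 0.07334423  0.88128413 -1.51579855]
t 45.22 pos [ 0.6675 -0.1224  0.1561] yaw 1.423 | shift cm (present axes) [ 0.01 -0.08  0.6 ], turn about tool z -0.000 (then axes: [ 0.01 -0.08  0.6 ])
```

Request:
{"name": "jog_arm", "arguments": {
  "moves": [
    [[2.0, 0, -0.1, 0.3, 0, 0, 0], [2.0, 0, 0, 0.2, 0, 0, 0], [2.0, 0, 0, 0.1, 0, 0, 0], [2.0, 0, 0, 0, 0, 0, 0], [2.0, 0, 0, 0, 0, 0, 0], [2.0, 0, 0, 0, 0, 0, 0]]
  ]
}}

```text
time: 45.72
tool_pos: [0.6662, -0.1222, 0.1501]
tool_rot: [0.0, 0.757, 0.653, 0.0]
contact_force: [-3.1, 0.3, 5.1]
gripper_width: 0.315
grasp_force: 61.1
```

Request:
{"name": "jog_arm", "arguments": {
  "moves": [
    [[4.0, 0, 0, 0, 0, 0, 0], [6.0, 0, 0, 0, 0, 0, 0], [7.0, 0, 0, 0, 0, 0, 0], [7.0, 0, 0, 0, 0, 0, 0], [7.0, 0, 0, -1.0, 0, 0, 0], [7.0, 0, 0, -2.0, 0, 0, 0], [7.0, 0, 0, -3.5, 0, 0, 0], [7.0, 0, 0, -3.5, 0, 0, 0], [7.0, 0, 0, -3.0, 0, 0, 0], [7.0, 0, 0, 0, 0, 0, 0], [7.0, 0, 0, 0, 0, 0, 0]]
  ]
}}

```text
time: 46.63
tool_pos: [0.6676, -0.1226, 0.2839]
tool_rot: [0.003, 0.757, 0.653, 0.002]
contact_force: [-0.1, -0.2, -0.7]
gripper_width: 0.817
grasp_force: 0.0
```

Run:
```python
from h import *
f=grab_frame("wrist"); save(f,"w5")
m=np.zeros((480,640),bool); m[150:320,290:360]=1; m&=f["color"].max(2)<60
P=cloud(f,m); Q=P[(P[:,2]>.165)&(P[:,2]<.19)]; print(box(Q),np.percentile(Q[:,2],[5,50,95]).round(4),len(Q))
scale("scene");scale("top")
def fit_outline(n):
    # tape: dark thin lines on the counter plane
    f=grab_frame(n); X,Y=np.meshgrid(np.arange(.27,.60,.001),np.arange(.18,.52,.001),indexing="ij")
    p=proj(f,np.stack([X,Y,0*X],-1)).astype(np.float32); g=cv2.remap(cv2.cvtColor(f["color"],cv2.COLOR_BGR2GRAY),p[...,0],p[...,1],1)
    m=(g<.7*np.median(g)); L=cv2.connectedComponentsWithStats(m.astype(np.uint8)); k=1+np.argmax(L[2][1:,4]); i,j=np.nonzero(L[1]==k)
    print(n,"outline",box(np.c_[X[i,j],Y[i,j]]),len(i))
fit_outline("top"); fit_outline("scene")
go([.472,.009,.2],1.705)
```

```text
(array([ 667.3, -121.4]), array([93.8, 28. ]), -8.58) [0.1751 0.1772 0.1784] 4425
scene scale 0.87 (array([ 666.4, -125. ]), array([96. , 30.3]), -8.97) [0.1744 0.178 ]
top scale 0.44 (array([ 672.8, -135.6]), array([70.7, 10.5]), -14.1) [0.1779 0.1836]
top outline (array([439.2, 347.3]), array([262.8, 261.9]), -2.86) 10823
scene outline (array([418. , 325.6]), array([302.4, 296.3]), -2.2) 18885
t 46.98 pos [ 0.6656 -0.122   0.2775] yaw 1.423 | shift cm (present axes) [ 10.1  -21.06   7.81], turn about tool z -0.282 (then axes: [ 15.57 -17.43   7.75])
```

Scale is back in the fork, and its pose and level match the first measurement. Now I'll go to the handle.

Request:
{"name": "jog_arm", "arguments": {
  "moves": [
    [[3.5, 0, 0, -1.0, 0, 0, -0.1], [3.5, 0, 0, 0, 0, 0, -0.1], [3.5, 0, 0, 0, 0, 0, -0.08], [3.5, 2.6, -2.9, 0, 0, 0, 0], [3.5, 2.6, -2.9, 0, 0, 0, 0], [3.5, 2.6, -2.9, 0, 0, 0, 0], [3.5, 2.6, -2.9, 0, 0, 0, 0], [3.5, 2.6, -2.9, 0, 0, 0, 0], [3.5, 2.6, -2.9, 0, 0, 0, 0], [3.5, 0, 0, 4.0, 0, 0, 0], [3.5, 0, 0, 4.0, 0, 0, 0], [3.5, 0, 0, 2.0, 0, 0, 0], [3.5, 0, 0, 0, 0, 0, 0], [3.5, 0, 0, 0, 0, 0, 0]]
  ]
}}

```text
time: 48.15
tool_pos: [0.4722, 0.0097, 0.188]
tool_rot: [-0.001, 0.659, 0.752, -0.001]
contact_force: [0.7, -0.3, 0.9]
gripper_width: 0.406
grasp_force: 0.0
```

Run:
```python
from h import *
f=grab_frame("wrist"); save(f,"w6")
[grab_frame("top") for _ in range(3)];go([.472,.009,.083],1.704)
```

```text
t 48.35 pos [0.4747 0.0092 0.1919] yaw 1.703 | shift cm (present axes) [ 0.02 -0.31 10.89], turn about tool z -0.001 (then axes: [ 1.000e-02 -2.700e-01  1.089e+01])
```

View pics/w6.png

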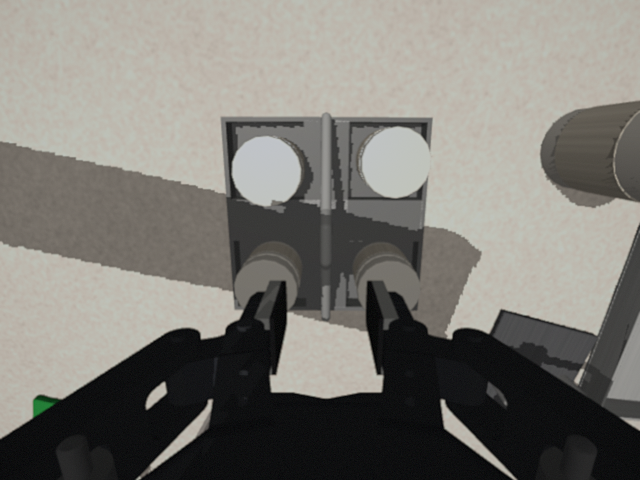

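The wrist view shows the wire at column 326, centred between the fingers at 281 and 368. I'll descend and grip the handle.

Request:
{"name": "jog_arm", "arguments": {
  "moves": [
    [[3.5, 0, 0, 2.0, 0, 0, 0], [3.5, 0, 0, 3.5, 0, 0, 0], [3.5, 0, 0, 3.0, 0, 0, 0], [3.5, 0, 0, 1.5, 0, 0, 0], [3.5, 0, 0, 0.6, 0, 0, 0], [3.5, 0, 0, 0, 0, 0, 0], [3.5, 0, 0, 0, 0, 0, 0], [3.5, 0, 0, 0, 0, 0, 0], [0, 0, 0, 0, 0, 0, 0], [0, 0, 0, 0, 0, 0, 0], [0, 0, 0, 0, 0, 0, 0], [0, 0, 0, 0, 0, 0, 0], [0, 0, 0, 0, 0, 0, 0], [0, 0, 0, 0, 0, 0, 0]]
  ]
}}

```text
time: 49.52
tool_pos: [0.4736, 0.0094, 0.0848]
tool_rot: [0.0, 0.659, 0.752, 0.0]
contact_force: [-3.2, 0.1, 6.7]
gripper_width: 0.066
grasp_force: 58.5
```

Run:
```python
from h import *
[grab_frame("top") for _ in range(3)];print(state()["contact_force"],state()["gripper_width"]);go([.4395,.347,.083],1.5208)
```

```text
[-3.93874431 -0.01953808  5.80045775] 0.06628868437826108
t 49.67 pos [0.4736 0.0094 0.0848] yaw 1.703 | shift cm (present axes) [33.92  1.07  0.16], turn about tool z 0.182 (then axes: [33.55 -5.09  0.18])
```

Request:
{"name": "jog_arm", "arguments": {
  "moves": [
    [[0, 0, 0, 0, 0, 0, 0.02], [0, 0, 0, 0, 0, 0, 0.02], [0, 0, 0, 0, 0, 0, 0.02], [0, 0, 0, 0, 0, 0, 0.02], [0, 0, 0, 0, 0, 0, 0.02], [0, 0, 0, 0, 0, 0, 0.02], [0, 0, 0, 0, 0, 0, 0.02], [0, 0, 0, 0, 0, 0, 0.02], [0, 0, 0, 0, 0, 0, 0.022], [0, 0.4, 0, 0, 0, 0, 0], [0, 0.8, -0.1, 0, 0, 0, 0], [0, 1.2, -0.2, 0, 0, 0, 0], [0, 1.2, -0.2, 0, 0, 0, 0], [0, 1.2, -0.2, 0, 0, 0, 0], [0, 1.2, -0.2, 0, 0, 0, 0], [0, 1.2, -0.2, 0, 0, 0, 0], [0, 0.8, -0.1, 0, 0, 0, 0], [0, 0.4, 0, 0, 0, 0, 0], [0, 0, 0, 0, 0, 0, 0], [0, 0, 0, 0, 0, 0, 0]]
  ]
}}

```text
time: 51.33
tool_pos: [0.4666, 0.0942, 0.0848]
tool_rot: [0.001, 0.725, 0.689, 0.001]
contact_force: [-0.5, -0.6, 4.8]
gripper_width: 0.063
grasp_force: 59.0
```

Run:
```python
from h import *
f=grab_frame("wrist"); save(f,"w7");look();print(state()["contact_force"],state()["gripper_width"]);go([.4395,.347,.083],1.5208)
```

```text
wrist jar [0.4238 0.1434] [0.4247 0.1447 0.0603] 0.0603
wrist jar [0.523  0.1452] [0.5222 0.1467 0.0604] 0.0604
wrist jar [0.4145 0.0463] [0.4146 0.069  0.0582] 0.0582
wrist jar [0.5174 0.0409] [0.5226 0.0631 0.0588] 0.0588
top jar [0.4185 0.1427] [0.4259 0.1354 0.0609] 0.0609
top jar [0.41   0.0462] [0.4164 0.0328 0.0604] 0.0604
top jar [0.5154 0.0416] [0.5147 0.023  0.0609] 0.0609
[-0.46995208 -0.47451551  6.38295452] 0.0653975525430073
t 51.68 pos [0.4666 0.0942 0.0848] yaw 1.520 | shift cm (present axes) [25.11 -3.99  0.18], turn about tool z -0.001 (then axes: [25.11 -3.97  0.18])
```

View pics/w7.png

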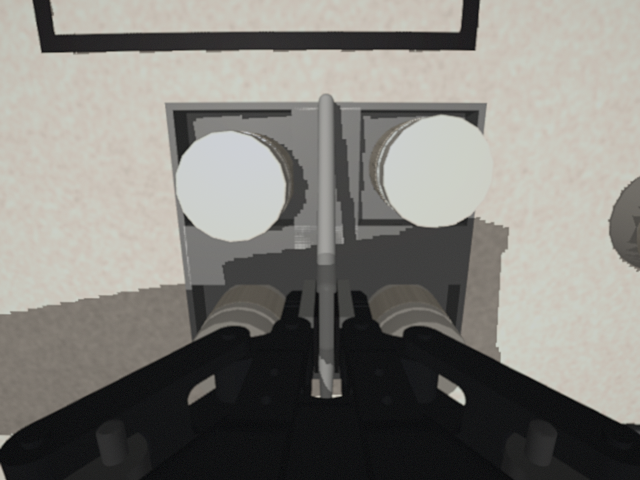

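The wrist view shows the carrier gripped by its handle. Its far edge (row 102) is nearly parallel to the near tape strip, which runs (42,50) to (475,47). I'll continue the slide.

Request:
{"name": "jog_arm", "arguments": {
  "moves": [
    [[0, 0.6, -0.2, 0, 0, 0, 0], [0, 1.0, -0.2, 0, 0, 0, 0], [0, 1.4, -0.2, 0, 0, 0, 0], [0, 1.4, -0.2, 0, 0, 0, 0], [0, 1.4, -0.2, 0, 0, 0, 0], [0, 1.4, -0.2, 0, 0, 0, 0], [0, 1.4, -0.2, 0, 0, 0, 0], [0, 1.4, -0.2, 0, 0, 0, 0], [0, 1.4, -0.2, 0, 0, 0, 0], [0, 1.4, -0.2, 0, 0, 0, 0], [0, 1.4, -0.2, 0, 0, 0, 0], [0, 1.4, -0.2, 0, 0, 0, 0], [0, 1.4, -0.2, 0, 0, 0, 0], [0, 1.4, -0.2, 0, 0, 0, 0], [0, 1.4, -0.2, 0, 0, 0, 0], [0, 1.4, -0.2, 0, 0, 0, 0], [0, 1.4, -0.2, 0, 0, 0, 0], [0, 1.4, -0.2, 0, 0, 0, 0], [0, 0.8, -0.2, 0, 0, 0, 0], [0, 0.3, -0.2, 0, 0, 0, 0]]
  ]
}}

```text
time: 53.35
tool_pos: [0.4396, 0.3474, 0.0848]
tool_rot: [0.002, 0.724, 0.689, 0.001]
contact_force: [2.7, -4.5, 5.6]
gripper_width: 0.066
grasp_force: 59.1
```

Run:
```python
from h import *
[grab_frame("top") for _ in range(4)]
f=grab_frame("wrist"); save(f,"w8");print(state()["contact_force"],state()["gripper_width"]);go([.4395,.347,.083],1.5208)
g=grab_frame("scene"); save(g,"s8"); cv2.imwrite("pics/c8.png",np.hstack([cv2.resize(f["color"],(400,300)),cv2.resize(g["color"][150:300,290:490],(400,300))]))
```

```text
[1.56929651 0.76917005 5.23975518] 0.06600370602838847
t 53.60 pos [0.4393 0.3478 0.0848] yaw 1.520 | shift cm (present axes) [-0.08  0.02  0.18], turn about tool z -0.000 (then axes: [-0.07  0.03  0.18])
```

View pics/c8.png

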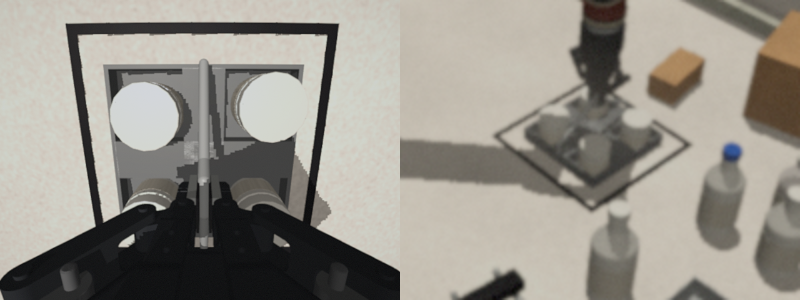

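The combined view shows the carrier inside the outline, parallel to the strips, with all four jars upright. I'll release and rise.

Request:
{"name": "jog_arm", "arguments": {
  "moves": [
    [[3.5, 0, 0, 0, 0, 0, 0], [3.5, 0, 0, 0, 0, 0, 0], [3.5, 0, 0, 0, 0, 0, 0], [3.5, 0, 0, 0, 0, 0, 0], [3.5, 0, 0, -1.0, 0, 0, 0], [3.5, 0, 0, -2.5, 0, 0, 0], [3.5, 0, 0, -3.5, 0, 0, 0], [3.5, 0, 0, -3.5, 0, 0, 0], [3.5, 0, 0, -3.5, 0, 0, 0], [3.5, 0, 0, -3.0, 0, 0, 0], [3.5, 0, 0, 0, 0, 0, 0], [3.5, 0, 0, 0, 0, 0, 0], [3.5, 0, 0, 0, 0, 0, 0]]
  ]
}}

```text
time: 54.73
tool_pos: [0.4376, 0.3466, 0.253]
tool_rot: [-0.0, 0.725, 0.689, -0.0]
contact_force: [-0.6, 0.3, -0.8]
gripper_width: 0.409
grasp_force: 0.0
```

Run:
```python
from h import *
f=grab_frame("wrist"); P=cloud(f,f["depth"]>0); P=P[(abs(P[:,0]-.44)<.12)&(abs(P[:,1]-.347)<.12)&(P[:,2]>.018)&(P[:,2]<.03)]
print("carrier",box(P),P.max(0))
for d in regions_of("carrier",f)[:1]: print(d["p"],box(planemask(f,d["pixels"],.012)))
for n in("wrist","top"):
    ff=grab_frame(n)
    for j in jars(ff): print(n,*j)
    for d in regions_of("outline",ff)[:1]: print(n,"outline",box(planemask(ff,d["pixels"],0.)))
scale("scene")
f=grab_frame("top")
for o in("beaker","syrup","flask","carton","wash","tub"):
    for d in regions_of(o,f)[:1]:
        P=cloud(f,d["pixels"]); print(o,np.median(P,0).round(3))
print(state()["time"],state()["tool_pos"])
```

```text
carrier (array([439.9, 348.3]), array([178.5, 178.2]), -2.85) [0.53323671 0.44177157 0.02999177]
0.71 (array([439.1, 342.8]), array([194.5, 184.5]), -2.98)
wrist [0.4958 0.3988] [0.4956 0.3995 0.0604] 0.0604
wrist [0.3873 0.2993] [0.3886 0.3022 0.0604] 0.0604
wrist [0.4907 0.2935] [0.4904 0.2968 0.0604] 0.0604
wrist [0.3967 0.3967] [0.3972 0.3974 0.0604] 0.0604
wrist [0.6981 0.1128] [0.706  0.1378 0.0577] 0.0577
wrist outline (array([439.1, 347.3]), array([260.4, 262.2]), -2.78)
top [0.489 0.293] [0.4877 0.2926 0.0607] 0.0607
top [0.3853 0.2998] [0.3904 0.287  0.0616] 0.0616
top outline (array([437.4, 347.3]), array([262.3, 263.5]), -1.96)
scene scale 0.62 (array([ 667.4, -124.6]), array([96. , 30.6]), -8.95) [0.1745 0.1779]
beaker [ 0.398 -0.244  0.028]
syrup [ 0.493 -0.22   0.07 ]
flask [0.676 0.1   0.131]
carton [0.678 0.1   0.129]
wash [0.706 0.331 0.114]
tub [ 0.399 -0.514  0.022]
55.5833 [0.43798208 0.34674787 0.2533842 ]
```

The carrier centre is within 1 mm of the outline's centre and its yaw matches to 0.1°. The four jars are upright, the scale is level in the fork and the bystanders have not moved. Handing in.

```bash
python3 -c "
from plant import *
print(job_done())"
```

```text
the job is handed in; nothing more can be done
None
```

The job is handed in at about 56 s: all four jars are upright in the carrier, it was weighed with over 3 s of holding, the scale is back level in its fork, and the carrier was slid into the outline squared to it; no verdict came back.

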